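# Load the curing cabinet under a pressed stop

## Robot

A 6-joint arm with a two-finger parallel gripper is mounted at the origin on the work surface. World frame = base frame: x ahead of the robot, y to its left, z up, the work surface at z = 0. Lengths are in m, angles in degrees, forces in N, time in s.
With the tool pointing down it reaches from about 0.375 to 0.9 m from the base axis. Payload 3.1 kg.
Tool frame: the origin (TCP) lies at the very end of the fingers, on their centre line; the grasp point (between the pads) lies 19 mm behind it; z points along the fingers, y is the line along which they close (so a half turn about z gives the same grasp; the last joint's range is limited). The gripper opens to 87 mm and grips with 3 to 60 N. Pads are 19 mm wide; open, the fingers measure 117 mm over their backs; the gripper's body (75 mm by 190 mm) begins 51 mm behind the grasp point.
Start: joints at [56.35, 30.224, 82.088, -0, 67.689, -10.227], TCP at [0.248, 0.573, 0.223] pointing down, gripper open.
Joint ranges: [-176.69, 176.69], [-43.24, 126.21], [12.49, 139.97], [-82, 262], [0, 151.66], [-163.58, 163.58]. Speed limits (degrees/s): [159.86, 159.86, 180, 180, 180, 180].

## Interface

Orientations are given as a 3x3 rotation matrix whose columns are the frame's x, y, z axes.
In Python, from rig import readout, viewer, ticket gives the robot as it stands.
- The arm moves only by the tool send_rows, never from a script. Its argument "moves" is a list of rows, each a list of 6 numbers: the shift along the tool's x, y, z in units of 250 mm (1.0 is 250 mm), then the turn, a rotation vector about the tool's x, y, z in units of 90 degrees (1.0 is 90 degrees). A call has 1 to 12 rows; each row is the pose to reach, as a shift and turn from the pose commanded when the call began, along the tool's axes at that moment; what a row does not reach only later rows make up. A row lasts 1/10 s, in which the tool goes at most 50 mm and 8.59 degrees, less where a joint would pass 70% of its speed; a pose out of reach is approached as far as the arm can. A call with a number of a shift or a turn outside -1 to 1 is refused whole. A call with a gripper value outside its range is refused whole. "grip" is the opening, from 0 (shut) to 1 (fully open), set as the call begins (left out, the last holds). The fingers move at their own pace and stop on an object; the grip force is fixed at half the most. Time passes only in rows, so rows that repeat a pose let the fingers close. It gives the time, the measured TCP pose, the force, the opening and the grip force at its end, in the units of the state.
- readout.read_state(): the state, without advancing time (a new reading comes with each control period).
- viewer.capture(name): name is "side" or "top" or "wrist"; returns (picture, depth): 384x512x3 uint8, red, green, blue; 384x512 float32, m along the optical axis (not along the pixel's ray), 0 where there is no reading.
- viewer.camera_info(name): a dict with "fx", "fy", "cx", "cy" (pixels), "distortion" ([k1, k2, p1, p2, k3] as OpenCV has them; the pictures are not rectified), "R" (3x3) and "t" (3): a world point X has camera coordinates R X + t; the wrist camera has in their place "tool_from_camera" (4x4, takes a point from camera to tool coordinates, whose origin is the TCP and whose axes are the flange's). Camera axes: x right, y down, z forward; pixel columns grow to the right and rows downward; lengths in m; the calibration is good to about 2 mm. A picture is of the moment at which its call begins: read the wrist's pose just before it. camera_info takes no time and is no camera call.
- ticket.hand_in(): hands the job in; it is judged then, once.
The state is a dict: "time_s": time; "joint_positions": joint angles; "qvel": joint speeds; "tau": joint torques, N m; "position": TCP position; "tcp_rot": TCP orientation; "force": force on the tool from outside, world axes, zero at the start; "moment": the same for the moment, N m; "opening": opening from 0.0 (shut) to 1.0 (fully open); "grasp_force": force on a finger pad.
Only numpy, scipy, OpenCV 4.12 (cv2) and the standard library are available. Lean on these libraries where they do the work, as an engineer would, in place of code of your own. Each camera call takes 0.05 s, during which the arm holds its last target. There are 200 camera calls.

## Task

Press the curing cabinet's red mushroom stop until it latches, and only then lay every small white cover from the spraying board flat and face up on the floor of the open drawer, none on top of another. When all are in, push the drawer fully shut and then throw the lock lever right back. Last of all, with the drawer locked, turn the stop clockwise to release it so that its head springs fully up; leave everything else on the table where it is.

Things in the scene. Friction and masses are not known exactly. Their poses are not given: they have to be found in the camera images.
- cover0: small white moulded cover lying face up (vent slots on top, over its +y half), 44 mm (its x) by 70 mm (its y, the long way) by 22 mm high, 70 g, solid to the touch; grip it across the 44 mm. Origin: centre of its underside, z up through its face. May be absent (None): three or four of the four are there
- cover1: small white moulded cover lying face up (vent slots on top, over its +y half), 44 mm (its x) by 70 mm (its y, the long way) by 22 mm high, 70 g, solid to the touch; grip it across the 44 mm. Origin: centre of its underside, z up through its face. May be absent (None): three or four of the four are there
- cover2: small white moulded cover lying face up (vent slots on top, over its +y half), 44 mm (its x) by 70 mm (its y, the long way) by 22 mm high, 70 g, solid to the touch; grip it across the 44 mm. Origin: centre of its underside, z up through its face. May be absent (None): three or four of the four are there
- cover3: small white moulded cover lying face up (vent slots on top, over its +y half), 44 mm (its x) by 70 mm (its y, the long way) by 22 mm high, 70 g, solid to the touch; grip it across the 44 mm. Origin: centre of its underside, z up through its face. May be absent (None): three or four of the four are there
- board: grey spraying board the small covers start on, 260 x 280 x 12 mm, fixed; origin at the centre of its underside
- oven: low curing cabinet, 280 mm deep (x) by 380 mm wide (y) by 100 mm high, fixed; its front faces its own -x, with one wide tray drawer. Origin: centre of its underside; its front face lies at x = -140 mm of its frame. A hood to 170 mm high stands on its top from x = -30 mm back, y from -120 mm to +180 mm
- oven_drawer0 (a joint): how far the drawer is pulled out towards the cabinet's -x, in m: 0 is shut (a firm stop), 0.198 its limit. It starts well out; runs with about 1 N of friction and stays where it is left. Inside it is 235 mm (x) by 338 mm (y) with walls 56 mm above its floor; the front panel is 15 mm thick outside that, its top edge 65 mm above the floor
- tray (a point): centre of the drawer's inner floor (22 mm above the table), moving with the drawer; axes as the cabinet's. The inner front wall lies at x = -118 mm, the inner side walls at y = +-169 mm. With the drawer out, the cabinet's front edge (100 mm high) stands over the part at x greater than about (joint value - 124 mm)
- oven_drawer0_handle (a point): centre of the drawer's bar handle: an 11 mm thick bar, 120 mm along y, 62 mm above the table, 35 mm in front of the drawer's front panel, moving with the drawer
- lock (a joint): drawer lock lever on the cabinet's top, near the front and the right (-y) end: rad, 0 leaning 0.5 rad forward towards the cabinet's -x (unlocked), 1.0 leaning 0.5 rad back to +x (locked, a stop). Stays where it is left; under 2 N at the ball moves it. The pivot is fixed on the cabinet at x = -90 mm, y = -110 mm, z = 122 mm of its frame; the arm is 80 mm long
- lock_tip (a point): centre of the 26 mm black ball at the end of the lock lever
- stop_base: yellow box of the cabinet's mushroom stop, 72 x 72 x 56 mm, fixed to the table; origin at the centre of its underside
- stop (a joint): how far the stop's red mushroom head is pressed down, in m: 0 up, 0.011 fully down on a firm stop. Resists with 2 to 4 N; the force may chatter briefly as a catch passes, so press slowly, right down, to about 10 N. Pressed past 9.5 mm it latches and rests at 8 to 9 mm when let go; pressed less it springs up. It rises to 0 once its knob is turned clockwise (from above) and let go
- stop_knob (a joint): turn of the same red head about the vertical, rad, clockwise from above: springs back to 0 when let go (weakly, 0.03 N m), end stop 1.2. When latched, a turn of about 0.8 or more frees the catch; held in a gripper, the head springs up when released. Turn it only while pressed and latched, by about 0.9 to 1.1
- stop_top (a point): centre of the top of the red mushroom head, which is 40 mm across and 20 mm thick. Up, its top is 92 mm above the table and its underside 16 mm above the yellow box; it sinks with stop
- mixing_cup: white plastic cup, 68 mm across, 75 mm high; not part of the job, leave it alone. Origin: centre of its underside
- tape_roll: roll of masking tape lying flat, 84 mm across, 25 mm high; not part of the job, leave it alone. Origin: centre of its underside
- lacquer_can: metal can, 64 mm across, 100 mm high; not part of the job, leave it alone. Origin: centre of its underside
- thinner_jar: capped glass jar, 60 mm across, 85 mm high; not part of the job, leave it alone. Origin: centre of its underside
- brush: brush 160 mm long, lying; not part of the job, leave it alone. Origin: on its long axis at table level
Things that resemble listed ones, but are neither listed nor needed, are in the scene too. Leave any orange look-alike of the cover3 alone. Leave any yellow look-alike of the cover1 alone.

How it is judged (in metres and radians):
On the way, in this order (a step that is already met when the one before it is completed fails the run):
1. the stop is pressed down and latched (value of joint stop above 0.006 m), for 0.3 s.
2. with the stop still down, every small cover lies flat in the drawer and the drawer is shut (value of joint stop above 0.006 m and x of cover0 in the frame of tray between -0.112 and 0.112 m and y of cover0 in the frame of tray between -0.16 and 0.16 m and z of cover0 in the frame of tray between -0.006 and 0.006 m and angle between each of cover0, cover1, cover2, cover3's own z axis and vertical below 0.12 rad and x of cover1 in the frame of tray between -0.112 and 0.112 m and y of cover1 in the frame of tray between -0.16 and 0.16 m and z of cover1 in the frame of tray between -0.006 and 0.006 m and x of cover2 in the frame of tray between -0.112 and 0.112 m and y of cover2 in the frame of tray between -0.16 and 0.16 m and z of cover2 in the frame of tray between -0.006 and 0.006 m and x of cover3 in the frame of tray between -0.112 and 0.112 m and y of cover3 in the frame of tray between -0.16 and 0.16 m and z of cover3 in the frame of tray between -0.006 and 0.006 m and value of joint oven_drawer0 below 0.008 m), for 0.2 s.
3. with the stop still down and the drawer shut, the lock lever is thrown back (value of joint stop above 0.006 m and value of joint oven_drawer0 below 0.008 m and value of joint lock above 0.8 rad), for 0.2 s.
4. the stop is released and its head is up, the drawer still shut and locked (value of joint stop below 0.002 m and value of joint oven_drawer0 below 0.008 m and value of joint lock above 0.8 rad), for 0.2 s.
At the end, for the whole second after the job is handed in: Every small cover lies on the drawer's floor (underside within 6 mm of it, tilted under 0.12 rad) and at rest, the drawer within 8 mm of shut, the lock lever past 0.8 rad, the stop's head up to within 2 mm (all of step 4 and x of cover0 in the frame of tray between -0.112 and 0.112 m and y of cover0 in the frame of tray between -0.16 and 0.16 m and z of cover0 in the frame of tray between -0.006 and 0.006 m and angle between each of cover0, cover1, cover2, cover3's own z axis and vertical below 0.12 rad and x of cover1 in the frame of tray between -0.112 and 0.112 m and y of cover1 in the frame of tray between -0.16 and 0.16 m and z of cover1 in the frame of tray between -0.006 and 0.006 m and x of cover2 in the frame of tray between -0.112 and 0.112 m and y of cover2 in the frame of tray between -0.16 and 0.16 m and z of cover2 in the frame of tray between -0.006 and 0.006 m and x of cover3 in the frame of tray between -0.112 and 0.112 m and y of cover3 in the frame of tray between -0.16 and 0.16 m and z of cover3 in the frame of tray between -0.006 and 0.006 m and linear speed of each of cover0, cover1, cover2, cover3 below 0.02 m/s); the robot touches nothing.
It fails at once if a small cover is in the open drawer while the stop is up (value of joint stop below 0.004 m and value of joint oven_drawer0 above 0.05 m and ((x of cover0 in the frame of tray between -0.112 and 0.112 m and y of cover0 in the frame of tray between -0.16 and 0.16 m and z of cover0 in the frame of tray between -0.006 and 0.006 m and angle between cover0's own z axis and vertical below 0.12 rad) or (x of cover1 in the frame of tray between -0.112 and 0.112 m and y of cover1 in the frame of tray between -0.16 and 0.16 m and z of cover1 in the frame of tray between -0.006 and 0.006 m and angle between cover1's own z axis and vertical below 0.12 rad) or (x of cover2 in the frame of tray between -0.112 and 0.112 m and y of cover2 in the frame of tray between -0.16 and 0.16 m and z of cover2 in the frame of tray between -0.006 and 0.006 m and angle between cover2's own z axis and vertical below 0.12 rad) or (x of cover3 in the frame of tray between -0.112 and 0.112 m and y of cover3 in the frame of tray between -0.16 and 0.16 m and z of cover3 in the frame of tray between -0.006 and 0.006 m and angle between cover3's own z axis and vertical below 0.12 rad))).
It fails at once if something that is not part of the job is shifted by more than 40 mm (distance of any of mixing_cup, tape_roll, lacquer_can, thinner_jar, brush from where it was at the start of the episode above 0.04 m).
Of cover0, cover1, cover2, cover3 only 3 to 4 are there at a start; the rules pass over those that are not, and their reading is None.
At some moment in a run one of cover0, cover1, cover2, cover3 may be knocked a few centimetres aside while the robot is not near it.
It also fails if it takes over 208 s, if anything falls off the work surface, if the arm or the gripper's body presses on something with over 40 N, if the wrist force passes 120 N, or if a joint passes its speed limit or range.

## Working session

There is one attempt and no reset: what is moved stays moved. The work goes in short steps, Python scripts to look and compute and a tool call to move; the robot and the scene stay as the last step left them, time stands still between calls to the robot, and variables do not carry over. Pictures are saved under pics/ and viewed, at most 14 in all, crops included, and the job is handed in when it is done.

Besides the shell and the picture viewer there is one more tool, called after ">>>" as name(argument=value, ...), one argument or row to a line, values as JSON. send_rows: Moves the arm, as the interface text tells. Shifts and turns lie within -1 to 1; 1 stands for 250 mm of shift or 90 degrees of turn. Its arguments: {"type":"object","properties":{"moves":{"type":"array"},"grip":{"type":"number"}},"required":["moves"]}

```bash
ls; mkdir -p pics; cat > h.py <<'E'
import numpy as np, cv2
from rig import readout, viewer, ticket
def cam(name):
    s=readout.read_state(); im,d=viewer.capture(name); c=viewer.camera_info(name)
    K=np.array([[c['fx'],0,c['cx']],[0,c['fy'],c['cy']],[0,0,1.]]); D=np.array(c['distortion'],float)
    if 'R' in c: R=np.array(c['R']).T; o=-R@np.array(c['t'])
    else:
        T=np.array(c['tool_from_camera']); W=np.array(s['tcp_rot']); R=W@T[:3,:3]; o=W@T[:3,3]+np.array(s['position'])
    return dict(im=im,d=d,K=K,D=D,R=R,o=o,s=s)
def rays(c,uv):
    p=cv2.undistortPoints(np.array(uv,float).reshape(-1,1,2),c['K'],c['D'])[:,0]
    return np.c_[p,np.ones(len(p))]
def plane(c,uv,z):
    r=rays(c,uv)@c['R'].T
    return c['o']+r*((z-c['o'][2])/r[:,2])[:,None]
def cloud(c):
    h,w=c['d'].shape; v,u=np.mgrid[:h,:w]
    r=rays(c,np.c_[u.ravel(),v.ravel()])*c['d'].reshape(-1,1)
    P=(r@c['R'].T+c['o']).reshape(h,w,3); P[c['d']==0]=np.nan; return P
def save(n,im,s=1.0): cv2.imwrite('pics/'+n+'.png',cv2.resize(im[...,::-1],None,fx=s,fy=s))
def proj(c,X):
    Y=(np.atleast_2d(X)-c['o'])@c['R']; return cv2.projectPoints(Y,np.zeros(3),np.zeros(3),c['K'],c['D'])[0][:,0]
E
python3 - <<'E'
from h import *
for n in('top','side'):
    c=cam(n); save(n+'0',c['im'],1.5); np.savez(n+'0.npz',im=c['im'],d=c['d']); print(n,c['o'].round(3),c['R'].round(3).tolist())
s=c['s']; print(s['time_s'],s['position'],np.round(s['tcp_rot'],3).tolist(),s['force'])
print(viewer.camera_info('wrist'))
E
```

```text
pics
top [ 0.353 -0.086  1.467] [[0.011, -0.993, 0.115], [-1.0, -0.012, -0.007], [0.008, -0.115, -0.993]]
side [-0.179 -1.031  0.911] [[0.807, -0.334, 0.488], [-0.591, -0.433, 0.68], [-0.016, -0.837, -0.547]]
0.05 [0.24801014 0.57289581 0.22159479] [[-0.918, 0.397, -0.001], [0.397, 0.918, -0.002], [0.0, -0.002, -1.0]] [ 0.17020791 -0.32805875 -0.90103812]
{'fx': 270.26327461277305, 'fy': 270.26327461277305, 'cx': 255.68739677770296, 'cy': 193.64496361249144, 'distortion': array([-0.0128612,  0.       ,  0.       ,  0.       ,  0.       ]), 'tool_from_camera': array([[-1.85465927e-04, -9.66698470e-01, -2.55918021e-01,
         7.02961068e-02],
       [ 9.99999910e-01, -8.16842655e-05, -4.16156141e-04,
        -5.80329992e-04],
       [ 3.81393030e-04, -2.55918075e-01,  9.66698398e-01,
        -1.63624027e-01],
       [ 0.00000000e+00,  0.00000000e+00,  0.00000000e+00,
         1.00000000e+00]])}
```

View pics/top0.png

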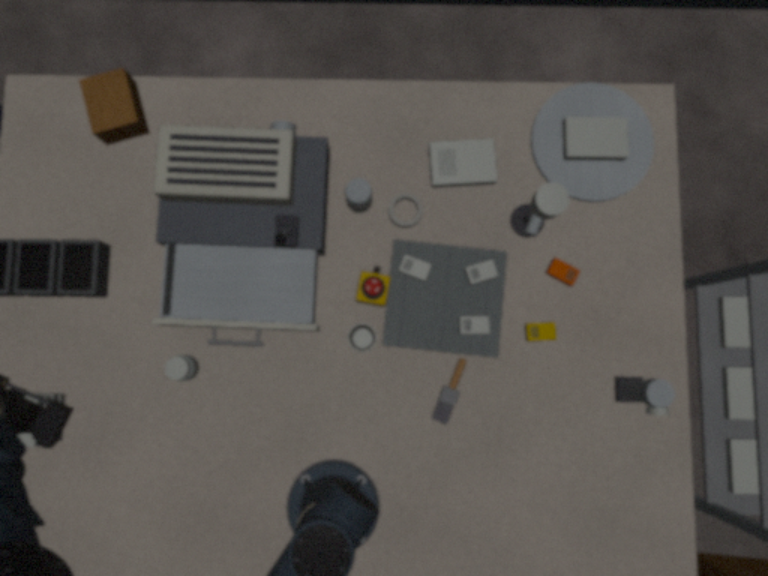

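View pics/side0.png

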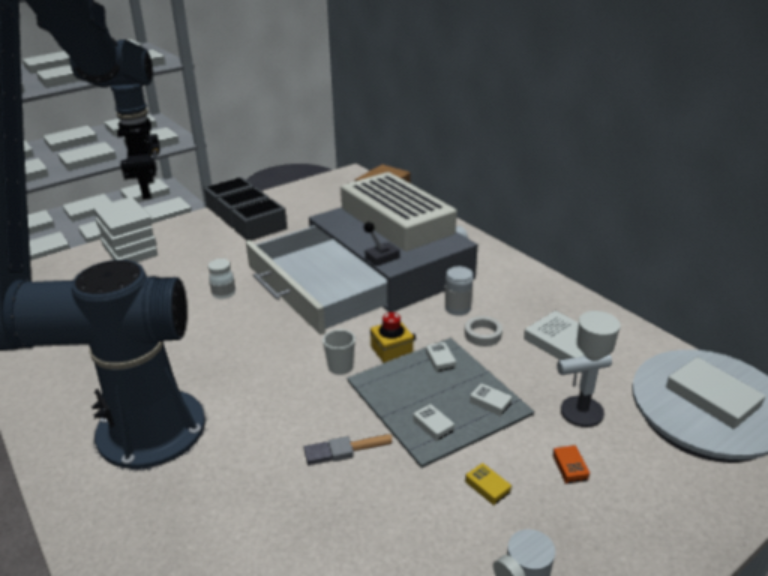

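Top view (1.5x): the board is at (445,298). The covers on it are at (415,267), (482,272) and (475,325), so three are present. Possible mistakes are the orange look-alike (563,272), the yellow one (541,331), the larger white box (462,162), the white slab on the round plate (596,138) and the slabs off the table (735,320…465). The stop is at (373,287), the drawer at (240,285), its handle at (236,335) and the lock ball at (283,238). The side view agrees and shows the lever leaning forward.

```bash
cat > m0.py <<'E'
from h import *
C={}
for n in('top','side'):
    c=cam(n); C[n]=c; c['P']=cloud(c)
c=C['top'];P=c['P']; hsv=cv2.cvtColor(c['im'],cv2.COLOR_RGB2HSV)
def blobs(c,m,amin=60):
    n,l,st,ce=cv2.connectedComponentsWithStats(m.astype('uint8'))
    for i in range(1,n):
        if st[i,4]>amin:
            cn=cv2.findContours((l==i).astype('uint8'),0,1)[0][0]
            r=cv2.minAreaRect(cn); z=np.nanmedian(c['P'][l==i],0)
            print(np.round(ce[i],1),st[i,4],[np.round(x,1) for x in r],z.round(3))
for n in C:
    c=C[n];hsv=cv2.cvtColor(c['im'],cv2.COLOR_RGB2HSV).astype(int);h,s,v=hsv[...,0],hsv[...,1],hsv[...,2];P=c['P']
    inb=(P[...,0]>.3)&(P[...,0]<.75)&(P[...,1]<0.05)&(P[...,1]>-.45)&(P[...,2]<.15)
    print(n,'white');blobs(c,(s<40)&(v>130)&inb&(P[...,2]>.02),30)
    print('red');blobs(c,((h<8)|(h>172))&(s>150)&(v>60),20)
    print('yellow');blobs(c,(h>18)&(h<32)&(s>150),20)
c=C['top'];P=c['P']
for u,v in [(160,200),(160,170),(120,213),(200,213),(157,228),(110,190),(205,190),(113,140),(210,140),(188,158),(150,110),(445/1.5,240)]: print((u,v),P[int(v),int(u)].round(3))
E
python3 m0.py
```

```text
top white
red
[248.  190.8] 59 [array([247.6, 190.5]), array([10.5, 10.5]), np.float64(31.0)] [ 0.511 -0.086  0.092]
yellow
[248.5 192.1] 218 [array([248.5, 191.3]), array([19.2, 20.8]), np.float64(10.3)] [ 0.504 -0.09   0.056]
[360.3 220.6] 197 [array([360.5, 220.5]), array([11., 19.]), np.float64(90.0)] [ 0.412 -0.492  0.022]
[499.1 378.9] 24 [array([498.5, 380. ]), array([11.,  6.]), np.float64(0.0)] [-0.331 -1.34  -0.607]
side white
[305.9 182.2] 116 [array([306., 182.]), array([ 8., 16.]), np.float64(90.0)] [ 0.729 -0.054  0.102]
[321.8 217.6] 157 [array([321.7, 217.5]), array([25.3, 14.6]), np.float64(9.5)] [ 0.704 -0.164  0.027]
[226.4 222.6] 57 [array([225.8, 223.9]), array([10.4, 20.5]), np.float64(83.7)] [ 0.412 -0.045  0.076]
[293.2 235.7] 181 [array([293. , 235.5]), array([18.6, 12.7]), np.float64(59.7)] [ 0.56  -0.192  0.036]
[377.8 240.7] 31 [array([379.7, 240.8]), array([ 4.4, 11.6]), np.float64(76.0)] [ 0.636 -0.446  0.139]
[327.4 263.8] 231 [array([327. , 263.5]), array([25. , 10.7]), np.float64(24.0)] [ 0.555 -0.351  0.035]
[288.9 279.2] 253 [array([288.6, 278.9]), array([24.3, 12.7]), np.float64(39.8)] [ 0.425 -0.333  0.035]
red
[260.6 213.4] 65 [array([260.8, 213.8]), array([9.2, 8.5]), np.float64(45.0)] [ 0.505 -0.097  0.091]
yellow
[260.6 228.7] 390 [array([261.6, 228. ]), array([23.2, 27.4]), np.float64(85.9)] [ 0.489 -0.115  0.046]
[325.5 322.7] 377 [array([324.8, 321.6]), array([28.5, 16.4]), np.float64(39.3)] [ 0.406 -0.5    0.022]
(160, 200) [0.479 0.229 0.023]
(160, 170) [0.587 0.232 0.025]
(120, 213) [0.427 0.349 0.089]
(200, 213) [0.434 0.084 0.025]
(157, 228) [0.378 0.226 0.065]
(110, 190) [0.507 0.392 0.072]
(205, 190) [0.516 0.068 0.027]
(113, 140) [0.678 0.381 0.101]
(210, 140) [0.683 0.047 0.096]
(188, 158) [0.598 0.105 0.206]
(150, 110) [0.764 0.24  0.171]
(296.6666666666667, 240) [ 0.342 -0.262  0.002]
```

```bash
cat > go.py <<'E'
import sys; from h import *
from scipy.spatial.transform import Rotation as Ro
# usage: go.py x y z psi(deg, world direction of tool y)  -> full row numbers
x,y,z,psi=map(float,sys.argv[1:5]); s=readout.read_state(); W=np.array(s['tcp_rot']); p=np.array(s['position'])
a=np.radians(psi); yv=np.array([np.cos(a),np.sin(a),0]); zv=np.array([0,0,-1.]); T=np.c_[np.cross(yv,zv),yv,zv]
print('t',round(s['time_s'],2),'pos',p.round(4),'open',round(s['opening'],3),'F',np.round(s['force'],1),'q',np.round(s['joint_positions'],0))
print('row',(W.T@(np.array([x,y,z])-p)/.25).round(3),(Ro.from_matrix(W.T@T).as_rotvec()/(np.pi/2)).round(3))
E
python3 go.py .5 -.10 .31 0; python3 go.py .4 .2 .31 30
```

```text
t 0.2 pos [0.2482 0.5731 0.2219] open 1.0 F [-0.2  0.2  0.5] q [ 56.  30.  82.  -0.  68. -10.]
row [-1.994 -2.071 -0.35 ] [-0.001  0.     0.74 ]
t 0.2 pos [0.2482 0.5731 0.2219] open 1.0 F [-0.2  0.2  0.5] q [ 56.  30.  82.  -0.  68. -10.]
row [-1.15  -1.129 -0.351] [-0.001  0.     0.406]
```

>>> send_rows(
  moves=[
    [-0.2,-0.2,-0.2,0,0,0.08],
    [-0.4,-0.4,-0.35,0,0,0.16],
    [-0.6,-0.6,-0.35,0,0,0.24],
    [-0.8,-0.8,-0.35,0,0,0.32],
    [-1,-1,-0.35,0,0,0.4],
    [-1,-1,-0.35,0,0,0.4],
    [-1,-1,-0.35,0,0,0.4],
    [-1,-1,-0.35,0,0,0.4],
    [-1,-1,-0.35,0,0,0.4],
    [-1,-1,-0.35,0,0,0.4],
  ],
)

```text
time_s: 1.2
position: [0.3783, 0.2448, 0.31]
tcp_rot: [[-0.507, 0.862, -0.0], [0.862, 0.507, 0.001], [0.001, 0.0, -1.0]]
force: [-0.2, 0.4, 0.3]
opening: 1.002
grasp_force: 0.0
```

```bash
python3 go.py .5 -.10 .31 0
```

```text
t 1.2 pos [0.3783 0.2448 0.31  ] open 1.002 F [-0.2  0.4  0.3] q [ 19.  10.  99.   0.  71. -12.]
row [-1.435e+00 -2.800e-01 -1.000e-03] [-0.    -0.001  0.339]
```

```bash
python3 - <<'E'
from h import *
c=cam('wrist'); save('w1',c['im'],1.5); np.savez('w1.npz',**{k:c[k] for k in('im','d','K','D','R','o')})
E
```

>>> send_rows(
  moves=[
    [-0.2,-0.05,0,0,0,0.05],
    [-0.4,-0.1,0,0,0,0.12],
    [-0.6,-0.15,0,0,0,0.2],
    [-0.8,-0.2,0,0,0,0.26],
    [-1,-0.25,0,0,0,0.34],
    [-1,-0.28,0,0,0,0.34],
    [-1,-0.28,0,0,0,0.34],
    [-1,-0.28,0,0,0,0.34],
  ],
)

```text
time_s: 2.05
position: [0.4447, -0.0044, 0.3097]
tcp_rot: [[-0.002, 1.0, -0.001], [1.0, 0.002, 0.001], [0.001, -0.001, -1.0]]
force: [0.5, -0.5, 0.4]
opening: 1.001
grasp_force: 0.0
```

```bash
python3 go.py .5 -.10 .31 0; python3 - <<'E'
from h import *
c=cam('wrist'); save('w2',c['im'],1.5); np.savez('w2.npz',**{k:c[k] for k in('im','d','K','D','R','o')})
E
```

```text
t 2.05 pos [ 0.4447 -0.0044  0.3097] open 1.001 F [ 0.5 -0.5  0.4] q [-15.  10. 100.   0.  71. -15.]
row [-0.383  0.221 -0.002] [-0.001 -0.001  0.001]
```

View pics/w2.png

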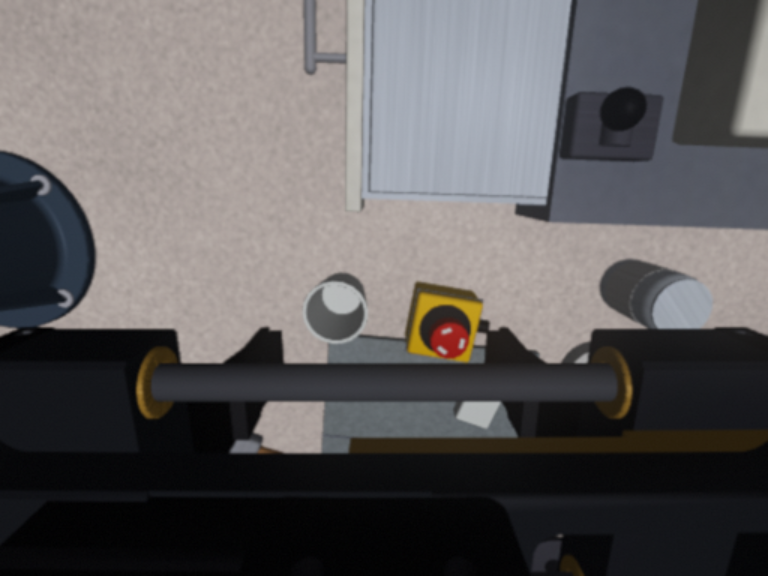

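View pics/w1.png

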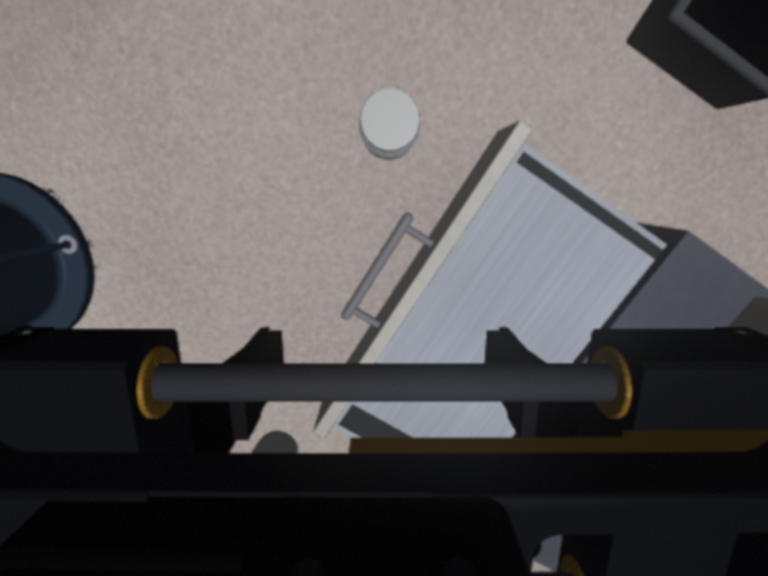

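w2 shows the red stop head at (450,340), the lock ball at (625,108), the drawer's -y half with its front rim at x≈355, and the cup at (335,310). w1 shows the handle at (378,265), the front rim running from (525,130) to (325,425), and the jar at (390,120). In both, the gripper hides the lower 40%.

```bash
python3 - <<'E'
from h import *
def ld(n): z=np.load(n+'.npz'); return {k:z[k] for k in z.files}
a,b=ld('w1'),ld('w2')
for c in(a,b): c['P']=cloud(c)
def mid(c,m,t): print(t,m.sum(),np.nanmean(c['P'][m],0).round(4))
ok=np.arange(384)[:,None]<235
# stop
hsv=cv2.cvtColor(b['im'],cv2.COLOR_RGB2HSV).astype(int);h,s,v=hsv[...,0],hsv[...,1],hsv[...,2]
red=((h<8)|(h>172))&(s>140)&(v>60)&ok
cn=max(cv2.findContours(red.astype('uint8'),0,1)[0],key=cv2.contourArea); (u,w),r=cv2.minEnclosingCircle(cn)
print('red circ',u,w,r, plane(b,[(u,w)],.092), 'clip?',np.argwhere(red).max(0))
P=b['P']; m=red&(P[...,2]>.085); print('head top z',np.nanmedian(P[m][:,2]),'centroid',np.nanmean(P[m],0))
# yellow box top
yl=(h>15)&(h<35)&(s>120)&ok&(abs(P[...,2]-.056)<.006)&(P[...,0]<.6)
Q=P[yl][:,:2]; print('box', cv2.minAreaRect(Q.astype('float32')), np.median(P[yl][:,2]))
# ball
m=(P[...,2]>.165)&ok&(P[...,1]>0)&(P[...,1]<.2)&(P[...,0]<.66); Q=P[m]; print('ball',len(Q),Q.mean(0),Q.max(0),Q.min(0))
from scipy.optimize import least_squares
r=least_squares(lambda x:np.linalg.norm(Q-x,axis=1)-.013,Q.mean(0)-[0,0,.01],loss='soft_l1',f_scale=.001); print('ball fit',r.x,r.cost)
# front panel rim, handle
for n,c in(('w1',a),('w2',b)):
    P=c['P']
    m=ok&(abs(P[...,2]-.087)<.005)&(P[...,0]<.44)&(P[...,0]>.36)&(P[...,1]>.03); Q=P[m]
    pf=np.polyfit(Q[:,1],Q[:,0],1); print(n,'rim n',len(Q),'x=',pf,'z',np.median(Q[:,2]),Q.min(0),Q.max(0))
    m=ok&(abs(P[...,2]-.066)<.008)&(P[...,0]<.385)&(P[...,0]>.3)&(P[...,1]>.1)&(P[...,1]<.31); Q=P[m]
    if len(Q)>20: print('handle',len(Q),np.median(Q,0),Q.min(0),Q.max(0))
    m=ok&(abs(P[...,2]-.022)<.006)&(P[...,0]>.42)&(P[...,0]<.6)&(P[...,1]>.08); Q=P[m]; print('floor',len(Q),np.median(Q[:,2]),Q.min(0),Q.max(0))
    m=ok&(abs(P[...,2]-.1)<.006)&(P[...,0]>.5); Q=P[m]; print('cab top',len(Q),np.median(Q[:,2]),Q.min(0),Q.max(0))
E
```

```text
red circ 299.2522888183594 225.81192016601562 13.30554485321045 [[ 0.50939429 -0.08581619  0.092     ]] clip? [234 312]
head top z 0.09312054101963935 centroid [ 0.50851497 -0.08285616  0.09290851]
box ((0.5093616247177124, -0.0858820229768753), (0.06997089087963104, 0.07168399542570114), 80.28378295898438) 0.057107304088969635
ball 5149 [0.46470918 0.03986787 0.35658885] [0.60661537 0.12395853 0.40053955] [3.57023366e-01 1.77079584e-05 1.89055833e-01]
ball fit [0.47534671 0.03259052 0.37851692] 0.39253996064960395
w1 rim n 1981 x= [0.03143979 0.41142284] z 0.088730084830827 [0.40978674 0.1509238  0.08201488] [0.4329146  0.41305054 0.09151776]
handle 594 [0.3767602  0.23120438 0.06780676] [0.37003506 0.16444633 0.06277711] [0.38498822 0.29299257 0.07191409]
floor 10691 0.02330180617180272 [0.44394233 0.13936817 0.01600968] [0.59997107 0.59311551 0.02799641]
cab top 4069 0.10119365087419668 [0.59981957 0.26771878 0.0940411 ] [0.71470142 0.41232018 0.10584795]
w2 rim n 1627 x= [0.03138403 0.41287699] z 0.0887192983178629 [0.40752466 0.04083301 0.08254261] [0.4262707  0.21327491 0.091439  ]
handle 399 [0.37698728 0.18921245 0.06771035] [0.36948918 0.16264851 0.0628346 ] [0.38498053 0.22132381 0.07108209]
floor 12464 0.02338379714978625 [0.42947554 0.08086056 0.02024029] [0.59999674 0.23901465 0.02703652]
cab top 13863 0.10128551953404863 [ 0.50002557 -0.09800238  0.09400438] [0.7967609  0.21070011 0.10599161]
```

>>> send_rows(
  moves=[
    [-0.16,0.13,0,0,0,0],
    [-0.326,0.259,0,0,0,0],
    [-0.326,0.259,0.2,0,0,0],
    [-0.326,0.259,0.4,0,0,0],
    [-0.326,0.259,0.6,0,0,0],
    [-0.326,0.259,0.7,0,0,0],
    [-0.326,0.259,0.76,0,0,0],
    [-0.326,0.259,0.78,0,0,0],
    [-0.326,0.259,0.78,0,0,0],
    [-0.326,0.259,0.78,0,0,0],
    [-0.326,0.259,0.78,0,0,0],
  ],
  grip=0,
)

```text
time_s: 3.2
position: [0.511, -0.0875, 0.1163]
tcp_rot: [[-0.0, 1.0, 0.003], [1.0, 0.0, -0.001], [-0.001, 0.003, -1.0]]
force: [-0.1, -1.0, -1.2]
opening: 0.081
grasp_force: 0.0
```

```bash
python3 go.py .5094 -.0859 .094 0; python3 - <<'E'
from h import *
z=np.load('w2.npz'); c={k:z[k] for k in z.files}; P=cloud(c)
ok=np.arange(384)[:,None]<215
m=(P[...,2]>.175)&(P[...,2]<.22)&ok&(P[...,1]>.06)&(P[...,1]<.2)&(P[...,0]<.66); Q=P[m]; print('ball',len(Q),Q.mean(0),Q.max(0),Q.min(0))
from scipy.optimize import least_squares
r=least_squares(lambda x:np.linalg.norm(Q-x,axis=1)-.013,Q.mean(0)-[0,0,.005],loss='soft_l1',f_scale=.001); print('ball fit',r.x,r.cost)
for n in('w1','w2'):
    z=np.load(n+'.npz'); c={k:z[k] for k in z.files}; P=cloud(c)
    e=[]
    for row in range(0,150):
        k=np.where((abs(P[row,:,2]-.1012)<.004)&(P[row,:,0]>.56)&(P[row,:,1]>.03)&(P[row,:,1]<.415))[0]
        if len(k)>5: e.append(P[row,k[np.argmin(P[row,k,0])],:2])
    e=np.array(e); e=e[e[:,0]<.63]; print(n,len(e),e[::12].round(4).tolist())
E
```

```text
t 3.2 pos [ 0.511  -0.0875  0.1163] open 0.081 F [-0.1 -1.  -1.2] q [-22.  31. 103.   0.  46. -22.]
row [ 0.007 -0.007  0.089] [0.002 0.001 0.   ]
ball 725 [0.59175112 0.11048702 0.20313931] [0.60661537 0.12395853 0.20949556] [0.58182948 0.09850314 0.18905583]
ball fit [0.59570587 0.11156407 0.19532596] 0.0001030808571866859Traceback (most recent call last):
  File "<stdin>", line 13, in <module>
IndexError: too many indices for array: array is 1-dimensional, but 2 were indexed
```

>>> send_rows(
  moves=[
    [0.006,-0.006,0.04,0,0,0],
    [0.006,-0.006,0.08,0,0,0],
    [0.006,-0.006,0.1,0,0,0],
    [0.006,-0.006,0.108,0,0,0],
    [0.006,-0.006,0.114,0,0,0],
    [0.006,-0.006,0.12,0,0,0],
    [0.006,-0.006,0.126,0,0,0],
    [0.006,-0.006,0.132,0,0,0],
    [0.006,-0.006,0.138,0,0,0],
    [0.006,-0.006,0.138,0,0,0],
  ],
)

```text
time_s: 4.2
position: [0.5083, -0.0861, 0.0813]
tcp_rot: [[0.0, 1.0, -0.0], [1.0, -0.0, 0.0], [0.0, -0.0, -1.0]]
force: [-3.2, 1.0, 9.4]
opening: 0.01
grasp_force: 4.5
```

>>> send_rows(
  moves=[
    [0,0,0.002,0,0,0],
    [0,0,0.004,0,0,0],
    [0,0,0.006,0,0,0],
    [0,0,0.008,0,0,0],
    [0,0,0.008,0,0,0],
  ],
)

```text
time_s: 4.7
position: [0.5085, -0.0861, 0.081]
tcp_rot: [[0.0, 1.0, 0.001], [1.0, -0.0, -0.0], [-0.0, 0.001, -1.0]]
force: [-5.1, 0.8, 22.4]
opening: 0.004
grasp_force: 11.3
```

>>> send_rows(
  moves=[
    [0,0,-0.05,0,0,0],
    [0,0,-0.15,0,0,0],
    [0,0,-0.3,0,0,0],
    [0,0,-0.5,0,0,0],
    [-0.15,-0.02,-0.65,0,0,0],
    [-0.3,-0.04,-0.8,0,0,0],
    [-0.5,-0.06,-0.9,0,0,0],
    [-0.7,-0.07,-0.9,0,0,0],
    [-0.9,-0.07,-0.9,0,0,0],
    [-0.98,-0.07,-0.9,0,0,0],
    [-0.98,-0.07,-0.9,0,0,0],
    [-0.98,-0.07,-0.9,0,0,0],
  ],
  grip=0.85,
)

```text
time_s: 5.9
position: [0.4906, -0.3317, 0.3029]
tcp_rot: [[0.002, 1.0, -0.001], [1.0, -0.002, 0.001], [0.001, -0.001, -1.0]]
force: [-0.3, 0.7, 0.1]
opening: 0.842
grasp_force: 0.0
```

```bash
cat > cov.py <<'E'
import sys; from h import *
n=sys.argv[1]; c=cam('wrist'); save(n,c['im'],1.5); P=cloud(c)
ok=np.arange(384)[:,None]<float(sys.argv[2] if len(sys.argv)>2 else 222)
im=c['im'].astype(int); hsv=cv2.cvtColor(c['im'],cv2.COLOR_RGB2HSV).astype(int);h,s,v=hsv[...,0],hsv[...,1],hsv[...,2]
red=((h<8)|(h>172))&(s>140)&(v>60)&ok&(P[...,1]>-.2); 
if red.any(): print('head top z', np.nanpercentile(P[red][:,2],80), red.sum())
# covers' tops by height over the board, then colour
m=ok&(P[...,2]>.027)&(P[...,2]<.042)&(P[...,0]>.3)&(P[...,0]<.75)&(P[...,1]<-.1)&(P[...,1]>-.48)&(s<60)
N,l,st,ce=cv2.connectedComponentsWithStats(m.astype('uint8'))
for i in range(1,N):
    if st[i,4]<400: continue
    q=P[l==i]; zt=np.median(q[:,2]); q=q[abs(q[:,2]-zt)<.005]
    cn=max(cv2.findContours((l==i).astype('uint8'),0,1)[0],key=cv2.contourArea)[:,0]
    W=plane(c,cn,.034)[:,:2]; r=cv2.minAreaRect((W*1000).astype('float32')); bx=cv2.boxPoints(r)
    e=[bx[1]-bx[0],bx[2]-bx[1]]; L=max(e,key=np.linalg.norm); ang=np.degrees(np.arctan2(L[1],L[0]))%180
    # ring around = board height
    ring=(cv2.dilate((l==i).astype('uint8'),np.ones((25,25)))>0)&(cv2.dilate((l==i).astype('uint8'),np.ones((9,9)))==0)
    # dark slots -> which end
    dk=(l==i)&(v<np.median(v[l==i])-25); 
    print('cover px',ce[i].round(0),'xy',np.round(r[0],1),'size',np.round(r[1],1),'long axis deg',round(ang,1),'grip psi',round((ang-90+90)%180-90,1),'ztop',zt.round(4),'zboard',np.nanmedian(P[ring&ok][:,2]).round(4),'V',np.median(v[l==i]),'rgb',np.median(im[l==i],0),'touch edge',st[i,:4])
E
python3 cov.py w3; python3 go.py .5 -.33 .31 0
```

```text
cover px [305.  70.] xy [ 562.4 -187.9] size [69.8 44.6] long axis deg 69.1 grip psi -20.9 ztop 0.0353 zboard 0.0134 V 201.0 rgb [198. 201. 201.] touch edge [283  42  45  57]
cover px [217. 164.] xy [ 426.9 -328.5] size [44.4 70. ] long axis deg 90.8 grip psi 0.8 ztop 0.0353 zboard 0.0135 V 194.0 rgb [191. 194. 194.] touch edge [202 143  30  44]
cover px [295. 175.] xy [ 553.9 -346.4] size [44.  70.5] long axis deg 107.6 grip psi 17.6 ztop 0.0353 zboard 0.0133 V 199.0 rgb [195. 199. 199.] touch edge [277 152  37  47]
t 5.95 pos [ 0.4907 -0.3306  0.303 ] open 0.848 F [ 0.4  0.1 -0.6] q [-45.  23.  81.   0.  76. -45.]
row [ 0.002  0.037 -0.028] [-0.    -0.001 -0.   ]
```

View pics/w3.png

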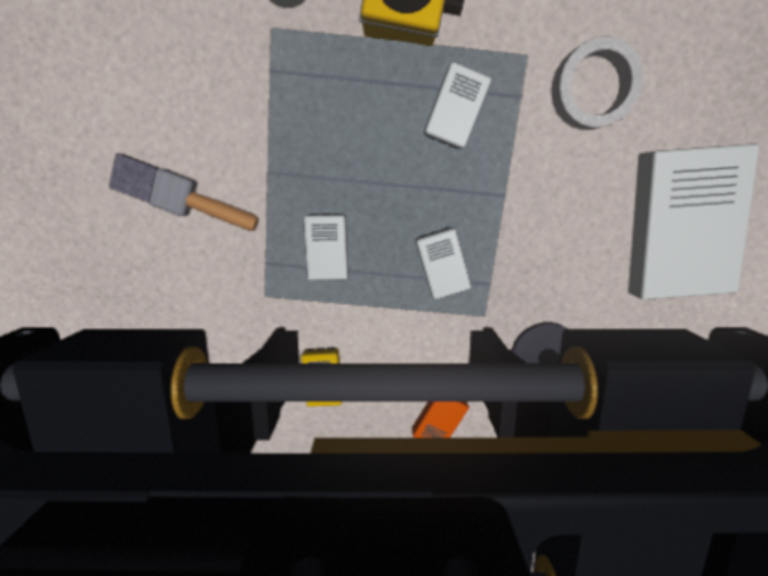

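w3 shows all of the board with three white covers at (458,105), (325,247) and (443,263), slots visible (face up), each 44x70 mm with its top about 22 mm over the board. The yellow (322,375) and orange (440,418) look-alikes and the big white box (700,222) are off the board.

```bash
python3 go.py .5624 -.1879 .09 -20.9; python3 - <<'E'
from h import *
for n in('top','side'):
    c=cam(n);P=cloud(c);hsv=cv2.cvtColor(c['im'],cv2.COLOR_RGB2HSV).astype(int);h,s,v=hsv[...,0],hsv[...,1],hsv[...,2]
    m=((h<8)|(h>172))&(s>150)&(v>60)&(abs(P[...,1]+.09)<.05)&(abs(P[...,0]-.5)<.08); print(n,m.sum(),np.nanpercentile(P[m][:,2],[50,80,95]))
E
```

```text
t 5.95 pos [ 0.4907 -0.3306  0.303 ] open 0.848 F [ 0.4  0.1 -0.6] q [-45.  23.  81.   0.  76. -45.]
row [0.57  0.287 0.853] [-0.001 -0.001  0.232]
top 59 [0.08346706 0.08601372 0.08800695]
side 74 [0.08246786 0.08604714 0.08744114]
```

Latched: the head top went from 92 to about 83.5 mm. Next I grasp the first cover.

>>> send_rows(
  moves=[
    [0.15,0.07,0,0,0,0.06],
    [0.3,0.15,0.15,0,0,0.12],
    [0.45,0.22,0.3,0,0,0.18],
    [0.57,0.287,0.45,0,0,0.232],
    [0.57,0.287,0.6,0,0,0.232],
    [0.57,0.287,0.75,0,0,0.232],
    [0.57,0.287,0.83,0,0,0.232],
    [0.57,0.287,0.853,0,0,0.232],
    [0.57,0.287,0.853,0,0,0.232],
    [0.57,0.287,0.853,0,0,0.232],
  ],
)

```text
time_s: 7.05
position: [0.5638, -0.1888, 0.0917]
tcp_rot: [[0.356, 0.934, 0.002], [0.934, -0.356, -0.001], [-0.0, 0.003, -1.0]]
force: [-0.2, -0.2, 0.6]
opening: 0.844
grasp_force: 0.0
```

```bash
python3 go.py .5624 -.1879 .0155 -20.9
```

```text
t 7.05 pos [ 0.5638 -0.1888  0.0917] open 0.844 F [-0.2 -0.2  0.6] q [-29.  38.  93.   0.  49.  -8.]
row [ 0.001 -0.007  0.305] [0.002 0.    0.   ]
```

>>> send_rows(
  moves=[
    [0,-0.005,0.1,0,0,0],
    [0,-0.005,0.18,0,0,0],
    [0,-0.005,0.24,0,0,0],
    [0,-0.005,0.28,0,0,0],
    [0,-0.005,0.3,0,0,0],
    [0,-0.005,0.3,0,0,0],
    [0,-0.005,0.3,0,0,0],
  ],
)

```text
time_s: 7.75
position: [0.5621, -0.1885, 0.0159]
tcp_rot: [[0.357, 0.934, 0.001], [0.934, -0.357, -0.001], [-0.0, 0.001, -1.0]]
force: [0.1, 0.2, -0.0]
opening: 0.851
grasp_force: 0.0
```

>>> send_rows(
  moves=[
    [0,0,0,0,0,0],
    [0,0,0,0,0,0],
    [0,0,0,0,0,0],
    [0,0,0,0,0,0],
    [0,0,0,0,0,0],
    [0,0,0,0,0,0],
  ],
  grip=0.35,
)

```text
time_s: 8.35
position: [0.5618, -0.1883, 0.0155]
tcp_rot: [[0.357, 0.934, 0.0], [0.934, -0.357, -0.0], [-0.0, 0.001, -1.0]]
force: [-0.1, 0.7, 1.5]
opening: 0.502
grasp_force: 30.0
```

```bash
python3 go.py .5624 -.1879 .25 -20.9; python3 go.py .40 .05 .25 90
```

```text
t 8.35 pos [ 0.5618 -0.1883  0.0155] open 0.502 F [-0.1  0.7  1.5] q [-29.  45.  95.   0.  41.  -8.]
row [ 0.002  0.002 -0.938] [ 0.  0. -0.]
t 8.35 pos [ 0.5618 -0.1883  0.0155] open 0.502 F [-0.1  0.7  1.5] q [-29.  45.  95.   0.  41.  -8.]
row [ 0.66  -0.944 -0.939] [ 0.     0.    -1.232]
```

>>> send_rows(
  moves=[
    [0,0,-0.1,0,0,0],
    [0,0,-0.25,0,0,0],
    [0,0,-0.45,0,0,0],
    [0,0,-0.65,0,0,0],
    [0.05,-0.04,-0.82,0,0,-0.08],
    [0.2,-0.12,-0.9,0,0,-0.16],
    [0.35,-0.22,-0.9,0,0,-0.25],
    [0.5,-0.32,-0.9,0,0,-0.34],
    [0.65,-0.42,-0.9,0,0,-0.43],
    [0.8,-0.5,-0.9,0,0,-0.52],
    [0.8,-0.5,-0.9,0,0,-0.6],
    [0.8,-0.5,-0.9,0,0,-0.6],
  ],
)

```text
time_s: 9.55
position: [0.5154, 0.0446, 0.2402]
tcp_rot: [[-0.548, 0.836, -0.001], [0.836, 0.548, -0.0], [0.0, -0.001, -1.0]]
force: [-0.7, -0.2, -1.5]
opening: 0.498
grasp_force: 30.0
```

```bash
python3 go.py .498 .124 .24 88.2
```

```text
t 9.55 pos [0.5154 0.0446 0.2402] open 0.498 F [-0.7 -0.2 -1.5] q [ -7.  21.  96.  -0.  63. -41.]
row [0.304 0.116 0.001] [-0.    -0.    -0.611]
```

>>> send_rows(
  moves=[
    [0.1,0.04,0,0,0,-0.09],
    [0.2,0.08,0,0,0,-0.18],
    [0.304,0.116,0,0,0,-0.27],
    [0.304,0.116,0,0,0,-0.36],
    [0.304,0.116,0,0,0,-0.45],
    [0.304,0.116,0.1,0,0,-0.54],
    [0.304,0.116,0.2,0,0,-0.611],
    [0.304,0.116,0.35,0,0,-0.611],
    [0.304,0.116,0.5,0,0,-0.611],
    [0.304,0.116,0.6,0,0,-0.611],
    [0.304,0.116,0.6,0,0,-0.611],
    [0.304,0.116,0.6,0,0,-0.611],
  ],
)

```text
time_s: 10.75
position: [0.4994, 0.122, 0.0902]
tcp_rot: [[-0.999, 0.036, -0.001], [0.036, 0.999, -0.0], [0.001, -0.0, -1.0]]
force: [1.5, 0.2, -1.1]
opening: 0.498
grasp_force: 30.0
```

```bash
python3 go.py .498 .124 .026 88.2
```

```text
t 10.75 pos [0.4994 0.122  0.0902] open 0.498 F [ 1.5  0.2 -1.1] q [  1.  34. 105.  -0.  42. -87.]
row [0.006 0.008 0.257] [-0.    -0.    -0.003]
```

>>> send_rows(
  moves=[
    [0.006,0.008,0.08,0,0,0],
    [0.006,0.008,0.15,0,0,0],
    [0.006,0.008,0.2,0,0,0],
    [0.006,0.008,0.23,0,0,0],
    [0.006,0.008,0.245,0,0,0],
    [0.006,0.008,0.254,0,0,0],
    [0.006,0.008,0.256,0,0,0],
    [0.006,0.008,0.256,0,0,0],
  ],
)

```text
time_s: 11.55
position: [0.4978, 0.1248, 0.0266]
tcp_rot: [[-0.999, 0.033, 0.001], [0.033, 0.999, 0.0], [-0.001, 0.0, -1.0]]
force: [-0.0, 0.2, -1.0]
opening: 0.501
grasp_force: 30.0
```

>>> send_rows(
  moves=[
    [0,0,0,0,0,0],
    [0,0,0,0,0,0],
    [0,0,0,0,0,0],
    [0,0,-0.02,0,0,0],
    [0,0,-0.1,0,0,0],
    [0,0,-0.2,0,0,0],
    [0,0,-0.4,0,0,0],
    [0,0,-0.6,0,0,0],
    [0,0,-0.8,0,0,0],
    [0,0,-0.9,0,0,0],
    [0,0,-0.9,0,0,0],
    [0,0,-0.9,0,0,0],
  ],
  grip=0.68,
)

```text
time_s: 12.75
position: [0.4972, 0.1248, 0.2518]
tcp_rot: [[-0.999, 0.033, 0.001], [0.033, 0.999, 0.0], [-0.001, 0.0, -1.0]]
force: [-0.5, 0.2, -1.0]
opening: 0.678
grasp_force: 0.0
```

```bash
python3 - <<'E'
from h import *
c=cam('top');save('t1',c['im'][100:292,60:360],2.5);P=cloud(c)
m=(P[...,2]>.036)&(P[...,2]<.055)&(P[...,0]>.435)&(P[...,0]<.59)&(P[...,1]>.07)&(P[...,1]<.38);print(m.sum(),np.nanmedian(P[m],0))
E
python3 go.py .49 -.33 .26 0
```

```text
89 [0.47164801 0.12582778 0.04347103]
t 12.8 pos [0.4964 0.1247 0.2506] open 0.678 F [-0.2 -0.4 -0. ] q [  2.  20.  96.  -0.  64. -87.]
row [-0.035 -1.819 -0.038] [-0.001 -0.001  0.979]
```

View pics/t1.png

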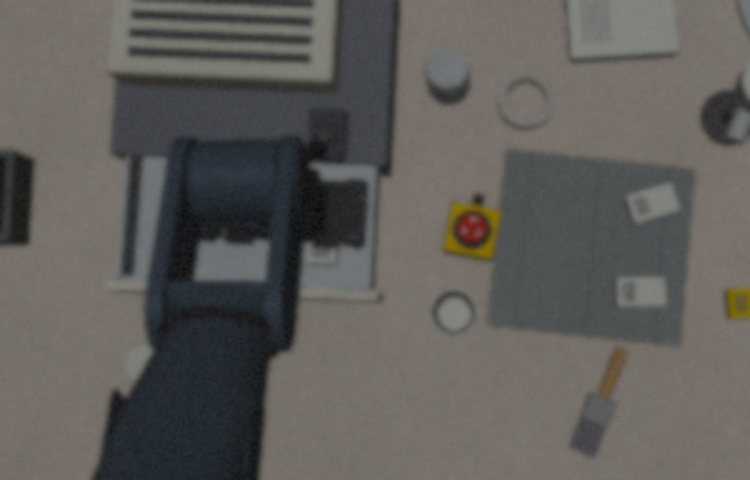

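The crop shows the first cover flat in the drawer at (322,250), top at about 43.5 mm, and the other two still on the board at (653,202) and (641,291).

>>> send_rows(
  moves=[
    [0,-0.1,-0.05,0,0,0.05],
    [0,-0.25,-0.1,0,0,0.13],
    [0,-0.4,-0.15,0,0,0.22],
    [0,-0.55,-0.2,0,0,0.31],
    [0,-0.7,-0.2,0,0,0.4],
    [0,-0.85,-0.2,0,0,0.49],
    [0,-1,-0.2,0,0,0.58],
    [0,-1,-0.2,0,0,0.67],
    [0,-1,-0.2,0,0,0.7],
    [0,-1,-0.2,0,0,0.7],
  ],
  grip=0.85,
)

```text
time_s: 13.8
position: [0.488, -0.1251, 0.299]
tcp_rot: [[-0.423, 0.906, -0.005], [0.906, 0.423, 0.002], [0.004, -0.003, -1.0]]
force: [0.8, 0.8, -0.6]
opening: 0.849
grasp_force: 0.0
```

```bash
python3 go.py .49 -.33 .30 0
```

```text
t 13.8 pos [ 0.488  -0.1251  0.299 ] open 0.849 F [ 0.8  0.8 -0.6] q [-27.  16.  93.   0.  71. -52.]
row [-0.746 -0.34  -0.006] [-0.003 -0.002  0.278]
```

>>> send_rows(
  moves=[
    [-0.18,-0.08,0,0,0,0.09],
    [-0.36,-0.16,0,0,0,0.18],
    [-0.54,-0.24,0,0,0,0.278],
    [-0.746,-0.34,0,0,0,0.278],
    [-0.746,-0.34,0,0,0,0.278],
    [-0.746,-0.34,0,0,0,0.278],
  ],
)

```text
time_s: 14.4
position: [0.4906, -0.3309, 0.2994]
tcp_rot: [[0.0, 1.0, -0.002], [1.0, -0.0, 0.003], [0.003, -0.002, -1.0]]
force: [-0.3, 0.5, -0.1]
opening: 0.85
grasp_force: 0.0
```

```bash
python3 cov.py w4; python3 go.py .5539 -.3464 .09 17.6
```

```text
cover px [217. 165.] xy [ 427.  -328.7] size [44.4 69.7] long axis deg 90.7 grip psi 0.7 ztop 0.0355 zboard 0.0135 V 195.0 rgb [191. 195. 195.] touch edge [202 144  30  44]
cover px [296. 176.] xy [ 553.9 -346.5] size [44.  70.5] long axis deg 107.4 grip psi 17.4 ztop 0.0352 zboard 0.0133 V 199.0 rgb [196. 199. 199.] touch edge [278 153  36  48]
t 14.45 pos [ 0.4907 -0.3292  0.2997] open 0.85 F [ 0.1  0.1 -1.2] q [-45.  23.  81.   0.  76. -45.]
row [-0.072  0.255  0.838] [-0.001 -0.002 -0.195]
```

>>> send_rows(
  moves=[
    [-0.02,0.08,0.1,0,0,-0.08],
    [-0.05,0.16,0.25,0,0,-0.16],
    [-0.072,0.255,0.4,0,0,-0.195],
    [-0.072,0.255,0.58,0,0,-0.195],
    [-0.072,0.255,0.74,0,0,-0.195],
    [-0.072,0.255,0.82,0,0,-0.195],
    [-0.072,0.255,0.838,0,0,-0.195],
    [-0.072,0.255,0.838,0,0,-0.195],
    [-0.072,0.255,0.838,0,0,-0.195],
  ],
)

```text
time_s: 15.35
position: [0.5562, -0.3477, 0.0935]
tcp_rot: [[-0.304, 0.953, 0.002], [0.953, 0.304, -0.002], [-0.002, 0.001, -1.0]]
force: [-0.1, -0.7, 0.4]
opening: 0.852
grasp_force: 0.0
```

```bash
python3 go.py .5539 -.3465 .0155 17.5
```

```text
t 15.35 pos [ 0.5562 -0.3477  0.0935] open 0.852 F [-0.1 -0.7  0.4] q [-42.  41.  83.   0.  55. -59.]
row [ 0.008 -0.008  0.312] [0.001 0.001 0.002]
```

>>> send_rows(
  moves=[
    [0.003,-0.003,0.1,0,0,0],
    [0.003,-0.003,0.18,0,0,0],
    [0.003,-0.003,0.24,0,0,0],
    [0.003,-0.003,0.28,0,0,0],
    [0.003,-0.003,0.298,0,0,0],
    [0.003,-0.003,0.298,0,0,0],
    [0.003,-0.003,0.298,0,0,0],
  ],
)

```text
time_s: 16.05
position: [0.5546, -0.3479, 0.018]
tcp_rot: [[-0.303, 0.953, 0.001], [0.953, 0.303, -0.001], [-0.001, 0.001, -1.0]]
force: [0.7, -0.6, 0.7]
opening: 0.848
grasp_force: 0.0
```

>>> send_rows(
  moves=[
    [0,0,0,0,0,0],
    [0,0,0,0,0,0],
    [0,0,0,0,0,0],
    [0,0,0,0,0,0],
    [0,0,0,0,0,0],
    [0,0,0,0,0,0],
  ],
  grip=0.35,
)

```text
time_s: 16.65
position: [0.5543, -0.3475, 0.0175]
tcp_rot: [[-0.303, 0.953, 0.0], [0.953, 0.303, -0.0], [-0.0, 0.0, -1.0]]
force: [-0.1, 0.4, 0.2]
opening: 0.5
grasp_force: 30.0
```

```bash
python3 go.py .501 .224 .24 88.2
```

```text
t 16.65 pos [ 0.5543 -0.3475  0.0175] open 0.5 F [-0.1  0.4  0.2] q [-42.  47.  85.   0.  47. -59.]
row [ 2.243  0.489 -0.891] [ 0.     0.    -0.784]
```

>>> send_rows(
  moves=[
    [0,0,-0.1,0,0,0],
    [0,0,-0.25,0,0,0],
    [0,0,-0.45,0,0,0],
    [0.05,0,-0.62,0,0,-0.05],
    [0.2,0.04,-0.75,0,0,-0.12],
    [0.35,0.08,-0.85,0,0,-0.2],
    [0.5,0.11,-0.89,0,0,-0.28],
    [0.65,0.14,-0.89,0,0,-0.36],
    [0.82,0.18,-0.89,0,0,-0.42],
    [1,0.22,-0.89,0,0,-0.42],
    [1,0.22,-0.89,0,0,-0.42],
    [1,0.22,-0.89,0,0,-0.42],
  ],
)

```text
time_s: 17.85
position: [0.5307, -0.0916, 0.2399]
tcp_rot: [[-0.825, 0.565, -0.0], [0.565, 0.825, -0.001], [-0.0, -0.001, -1.0]]
force: [0.9, -0.5, -0.5]
opening: 0.503
grasp_force: 30.0
```

```bash
python3 go.py .501 .224 .24 88.2
```

```text
t 17.85 pos [ 0.5307 -0.0916  0.2399] open 0.503 F [ 0.9 -0.5 -0.5] q [-22.  22.  93.  -0.  64. -77.]
row [ 0.812  0.974 -0.001] [-0.     0.    -0.363]
```

>>> send_rows(
  moves=[
    [0.1,0.12,0,0,0,-0.05],
    [0.21,0.25,0,0,0,-0.13],
    [0.32,0.38,0,0,0,-0.21],
    [0.43,0.51,0,0,0,-0.29],
    [0.54,0.64,0,0,0,-0.363],
    [0.65,0.78,0,0,0,-0.363],
    [0.76,0.91,0,0,0,-0.363],
    [0.812,0.974,0.1,0,0,-0.363],
    [0.812,0.974,0.3,0,0,-0.363],
    [0.812,0.974,0.5,0,0,-0.363],
    [0.812,0.974,0.6,0,0,-0.363],
    [0.812,0.974,0.6,0,0,-0.363],
  ],
)

```text
time_s: 19.05
position: [0.5002, 0.2212, 0.0859]
tcp_rot: [[-0.999, 0.035, -0.008], [0.035, 0.999, -0.002], [0.008, -0.002, -1.0]]
force: [-0.6, 0.5, -1.0]
opening: 0.501
grasp_force: 30.0
```

```bash
python3 go.py .501 .224 .028 88.2
```

```text
t 19.05 pos [0.5002 0.2212 0.0859] open 0.501 F [-0.6  0.5 -1. ] q [ 12.  36. 100.  -0.  45. -76.]
row [-0.005  0.012  0.231] [-0.002 -0.005 -0.002]
```

>>> send_rows(
  moves=[
    [0,0.008,0.08,0,0,0],
    [0,0.008,0.15,0,0,0],
    [0,0.008,0.2,0,0,0],
    [0,0.008,0.225,0,0,0],
    [0,0.008,0.235,0,0,0],
    [0,0.008,0.24,0,0,0],
    [0,0.008,0.24,0,0,0],
  ],
)

```text
time_s: 19.75
position: [0.5025, 0.2252, 0.0304]
tcp_rot: [[-0.999, 0.033, 0.001], [0.033, 0.999, 0.0], [-0.001, 0.0, -1.0]]
force: [-0.0, -0.4, -0.9]
opening: 0.5
grasp_force: 30.0
```

Lower about 2 mm, release and rise.

>>> send_rows(
  moves=[
    [0,0,0.004,0,0,0],
    [0,0,0.008,0,0,0],
    [0,0,0.009,0,0,0],
    [0,0,0.009,0,0,0],
  ],
)

```text
time_s: 20.15
position: [0.502, 0.2252, 0.0276]
tcp_rot: [[-0.999, 0.033, 0.0], [0.033, 0.999, -0.0], [-0.0, -0.0, -1.0]]
force: [0.3, -0.5, -1.5]
opening: 0.505
grasp_force: 30.0
```

>>> send_rows(
  moves=[
    [0,0,0,0,0,0],
    [0,0,0,0,0,0],
    [0,0,0,0,0,0],
    [0,0,-0.02,0,0,0],
    [0,0,-0.1,0,0,0],
    [0,0,-0.2,0,0,0],
    [0,0,-0.4,0,0,0],
    [0,0,-0.6,0,0,0],
    [0,0,-0.8,0,0,0],
    [0,0,-0.9,0,0,0],
    [0,0,-0.95,0,0,0],
    [0,0,-0.95,0,0,0],
  ],
  grip=0.68,
)

```text
time_s: 21.35
position: [0.5027, 0.2253, 0.2667]
tcp_rot: [[-0.999, 0.033, 0.004], [0.033, 0.999, 0.001], [-0.004, 0.001, -1.0]]
force: [-0.2, 0.3, -0.8]
opening: 0.68
grasp_force: 0.0
```

```bash
python3 go.py .43 -.33 .30 0.7
```

```text
t 21.35 pos [0.5027 0.2253 0.2667] open 0.68 F [-0.2  0.3 -0.8] q [ 13.  21.  90.   0.  68. -76.]
row [ 0.216 -2.23  -0.136] [0.002 0.001 0.971]
```

>>> send_rows(
  moves=[
    [0,-0.1,-0.05,0,0,0],
    [0,-0.25,-0.1,0,0,0.09],
    [0,-0.4,-0.13,0,0,0.18],
    [0,-0.55,-0.13,0,0,0.27],
    [0,-0.7,-0.13,0,0,0.36],
    [0,-0.85,-0.13,0,0,0.45],
    [0,-1,-0.13,0,0,0.54],
    [0,-1,-0.13,0,0,0.6],
    [0,-1,-0.13,0,0,0.6],
  ],
  grip=0.85,
)

```text
time_s: 22.25
position: [0.4924, -0.0256, 0.2951]
tcp_rot: [[-0.558, 0.83, -0.005], [0.83, 0.558, 0.002], [0.004, -0.003, -1.0]]
force: [-1.0, 0.8, 0.1]
opening: 0.845
grasp_force: 0.0
```

```bash
python3 go.py .46 -.33 .30 0.7
```

```text
t 22.25 pos [ 0.4924 -0.0256  0.2951] open 0.845 F [-1.   0.8  0.1] q [-16.  15.  95.   0.  70. -50.]
row [-0.938 -0.787 -0.021] [-0.003 -0.002  0.369]
```

>>> send_rows(
  moves=[
    [-0.12,-0.1,0,0,0,0.08],
    [-0.26,-0.22,0,0,0,0.16],
    [-0.4,-0.33,0,0,0,0.25],
    [-0.54,-0.45,0,0,0,0.33],
    [-0.68,-0.57,0,0,0,0.369],
    [-0.82,-0.69,0,0,0,0.369],
    [-0.938,-0.787,0,0,0,0.369],
    [-0.938,-0.787,0,0,0,0.369],
    [-0.938,-0.787,0,0,0,0.369],
  ],
)

```text
time_s: 23.15
position: [0.4617, -0.3284, 0.2956]
tcp_rot: [[-0.016, 1.0, -0.003], [1.0, 0.016, 0.004], [0.004, -0.002, -1.0]]
force: [0.3, 0.7, 0.7]
opening: 0.85
grasp_force: 0.0
```

```bash
python3 cov.py w5; python3 go.py .427 -.3287 .09 .7
```

```text
cover px [235. 167.] xy [ 426.3 -329. ] size [43.2 69. ] long axis deg 90.5 grip psi 0.5 ztop 0.0353 zboard 0.0134 V 197.0 rgb [194. 197. 197.] touch edge [221 146  28  44]
t 23.2 pos [ 0.4618 -0.3275  0.296 ] open 0.847 F [-0.3  0.1  0.3] q [-47.  21.  85.   0.  74. -48.]
row [-0.005 -0.138  0.824] [-0.001 -0.002  0.003]
```

>>> send_rows(
  moves=[
    [-0.005,-0.07,0.1,0,0,0],
    [-0.005,-0.136,0.25,0,0,0],
    [-0.005,-0.136,0.42,0,0,0],
    [-0.005,-0.136,0.6,0,0,0],
    [-0.005,-0.136,0.74,0,0,0],
    [-0.005,-0.136,0.81,0,0,0],
    [-0.005,-0.136,0.824,0,0,0],
    [-0.005,-0.136,0.824,0,0,0],
    [-0.005,-0.136,0.824,0,0,0],
  ],
)

```text
time_s: 24.1
position: [0.4291, -0.3308, 0.0927]
tcp_rot: [[-0.017, 1.0, 0.001], [1.0, 0.017, -0.002], [-0.002, 0.001, -1.0]]
force: [-0.3, 0.1, 0.2]
opening: 0.852
grasp_force: 0.0
```

```bash
python3 go.py .427 -.3288 .0155 .6
```

```text
t 24.1 pos [ 0.4291 -0.3308  0.0927] open 0.852 F [-0.3  0.1  0.2] q [-49.  35. 101.   0.  45. -50.]
row [ 0.009 -0.009  0.309] [0.001 0.001 0.004]
```

>>> send_rows(
  moves=[
    [0.004,-0.006,0.1,0,0,0],
    [0.004,-0.006,0.18,0,0,0],
    [0.004,-0.006,0.24,0,0,0],
    [0.004,-0.006,0.28,0,0,0],
    [0.004,-0.006,0.3,0,0,0],
    [0.004,-0.006,0.3,0,0,0],
    [0.004,-0.006,0.3,0,0,0],
  ],
)

```text
time_s: 24.8
position: [0.4271, -0.3305, 0.0173]
tcp_rot: [[-0.015, 1.0, 0.001], [1.0, 0.015, -0.001], [-0.001, 0.001, -1.0]]
force: [-0.1, 0.7, 0.2]
opening: 0.854
grasp_force: 0.0
```

>>> send_rows(
  moves=[
    [0,0,0,0,0,0],
    [0,0,0,0,0,0],
    [0,0,0,0,0,0],
    [0,0,0,0,0,0],
    [0,0,0,0,0,0],
    [0,0,0,0,0,0],
  ],
  grip=0.35,
)

```text
time_s: 25.4
position: [0.4268, -0.3301, 0.0167]
tcp_rot: [[-0.015, 1.0, 0.0], [1.0, 0.015, -0.0], [-0.0, 0.0, -1.0]]
force: [-0.0, -0.5, 0.5]
opening: 0.505
grasp_force: 30.0
```

```bash
python3 go.py .504 .324 .24 88.2
```

```text
t 25.4 pos [ 0.4268 -0.3301  0.0167] open 0.505 F [-0.  -0.5  0.5] q [-50.  42. 103.   0.  35. -50.]
row [ 2.611  0.349 -0.894] [ 0.    0.   -0.97]
```

>>> send_rows(
  moves=[
    [0,0,-0.1,0,0,0],
    [0,0,-0.25,0,0,0],
    [0,0,-0.45,0,0,0],
    [0.05,0.02,-0.62,0,0,-0.05],
    [0.2,0.1,-0.75,0,0,-0.13],
    [0.35,0.17,-0.85,0,0,-0.22],
    [0.5,0.24,-0.89,0,0,-0.3],
    [0.65,0.3,-0.89,0,0,-0.38],
    [0.82,0.35,-0.89,0,0,-0.46],
    [1,0.35,-0.89,0,0,-0.5],
    [1,0.35,-0.89,0,0,-0.5],
  ],
)

```text
time_s: 26.5
position: [0.5085, -0.0731, 0.2385]
tcp_rot: [[-0.722, 0.691, -0.003], [0.691, 0.722, 0.003], [0.005, 0.0, -1.0]]
force: [0.2, -0.7, -1.2]
opening: 0.505
grasp_force: 30.0
```

```bash
python3 go.py .50 .14 .24 80
```

```text
t 26.5 pos [ 0.5085 -0.0731  0.2385] open 0.505 F [ 0.2 -0.7 -1.2] q [-21.  21.  97.   0.  63. -67.]
row [ 0.614  0.592 -0.003] [ 0.001 -0.003 -0.375]
```

>>> send_rows(
  moves=[
    [0.12,0.12,0,0,0,-0.06],
    [0.25,0.25,0,0,0,-0.14],
    [0.38,0.38,0,0,0,-0.22],
    [0.52,0.52,0,0,0,-0.3],
    [0.66,0.66,0,0,0,-0.38],
    [0.8,0.8,0,0,0,-0.46],
    [0.94,0.94,0,0,0,-0.494],
    [1,1,0,0,0,-0.494],
    [1,1,0,0,0,-0.494],
    [1,1,0,0,0,-0.494],
  ],
)

```text
time_s: 27.5
position: [0.5047, 0.2742, 0.2385]
tcp_rot: [[-1.0, -0.006, -0.001], [-0.006, 1.0, -0.001], [0.001, -0.001, -1.0]]
force: [0.8, -0.9, -0.3]
opening: 0.507
grasp_force: 30.0
```

```bash
python3 go.py .504 .324 .09 88.2
```

```text
t 27.5 pos [0.5047 0.2742 0.2385] open 0.507 F [ 0.8 -0.9 -0.3] q [ 17.  25.  88.  -0.  66. -73.]
row [0.001 0.2   0.594] [-0.001 -0.001  0.024]
```

>>> send_rows(
  moves=[
    [0.002,0.1,0,0,0,0.024],
    [0.002,0.2,0.1,0,0,0.024],
    [0.002,0.2,0.25,0,0,0.024],
    [0.002,0.2,0.4,0,0,0.024],
    [0.002,0.2,0.53,0,0,0.024],
    [0.002,0.2,0.59,0,0,0.024],
    [0.002,0.2,0.594,0,0,0.024],
    [0.002,0.2,0.594,0,0,0.024],
  ],
)

```text
time_s: 28.3
position: [0.5048, 0.3234, 0.0906]
tcp_rot: [[-0.999, 0.034, -0.0], [0.034, 0.999, -0.0], [0.0, -0.0, -1.0]]
force: [1.4, 0.1, -0.8]
opening: 0.501
grasp_force: 30.0
```

```bash
python3 go.py .504 .324 .0274 88.2
```

```text
t 28.3 pos [0.5048 0.3234 0.0906] open 0.501 F [ 1.4  0.1 -0.8] q [ 22.  38.  92.  -0.  50. -66.]
row [0.003 0.002 0.253] [-0.    -0.    -0.002]
```

>>> send_rows(
  moves=[
    [0.003,0.002,0.08,0,0,0],
    [0.003,0.002,0.15,0,0,0],
    [0.003,0.002,0.2,0,0,0],
    [0.003,0.002,0.23,0,0,0],
    [0.003,0.002,0.245,0,0,0],
    [0.003,0.002,0.25,0,0,0],
    [0.003,0.002,0.252,0,0,0],
    [0.003,0.002,0.252,0,0,0],
  ],
)

```text
time_s: 29.1
position: [0.5037, 0.3255, 0.028]
tcp_rot: [[-0.999, 0.032, 0.001], [0.032, 0.999, 0.0], [-0.001, 0.0, -1.0]]
force: [0.6, -0.4, -0.7]
opening: 0.503
grasp_force: 30.0
```

>>> send_rows(
  moves=[
    [0,0,0,0,0,0],
    [0,0,0,0,0,0],
    [0,0,0,0,0,0],
    [0,0,-0.02,0,0,0],
    [0,0,-0.1,0,0,0],
    [0,0,-0.2,0,0,0],
    [0,0,-0.4,0,0,0],
    [0,0,-0.6,0,0,0],
    [0,0,-0.8,0,0,0],
    [0,0,-0.9,0,0,0],
    [0,0,-0.9,0,0,0],
  ],
  grip=0.68,
)

```text
time_s: 30.2
position: [0.506, 0.3265, 0.2583]
tcp_rot: [[-0.999, 0.032, 0.01], [0.032, 0.999, 0.004], [-0.01, 0.005, -1.0]]
force: [0.4, -0.2, -0.1]
opening: 0.677
grasp_force: 0.0
```

```bash
python3 go.py .40 .10 .26 0; python3 go.py .315 .224 .26 88.2
```

```text
t 30.2 pos [0.506  0.3265 0.2583] open 0.677 F [ 0.4 -0.2 -0.1] q [ 22.  26.  84.   0.  70. -66.]
row [ 0.395 -0.919 -0.015] [0.007 0.003 0.98 ]
t 30.2 pos [0.506  0.3265 0.2583] open 0.677 F [ 0.4 -0.2 -0.1] q [ 22.  26.  84.   0.  70. -66.]
row [ 0.75  -0.434 -0.017] [ 0.003  0.007 -0.   ]
```

>>> send_rows(
  moves=[
    [-0.07,-0.2,-0.05,0,0,0],
    [-0.15,-0.396,-0.1,0,0,0],
    [-0.15,-0.396,-0.15,0,0,0],
    [-0.15,-0.396,-0.15,0,0,0],
    [-0.15,-0.396,-0.15,0,0,0],
  ],
  grip=0,
)

```text
time_s: 30.7
position: [0.5369, 0.2253, 0.2889]
tcp_rot: [[-0.999, 0.032, -0.002], [0.032, 0.999, 0.0], [0.002, 0.0, -1.0]]
force: [-0.0, -0.2, 0.1]
opening: 0.309
grasp_force: 0.0
```

```bash
cat > dr.py <<'E'
import sys; from h import *
n=sys.argv[1]; c=cam('wrist'); save(n,c['im'],1.5); P=cloud(c)
ok=np.arange(384)[:,None]<235
m=ok&(P[...,2]>.036)&(P[...,2]<.055)&(P[...,0]>.435)&(P[...,0]<.59)&(P[...,1]>.07)&(P[...,1]<.39)
N,l,st,ce=cv2.connectedComponentsWithStats(m.astype('uint8'))
for i in range(1,N):
    if st[i,4]>300:
        q=P[l==i]; A=np.c_[q[:,:2],np.ones(len(q))]; f=np.linalg.lstsq(A,q[:,2],rcond=None)[0]; r=cv2.minAreaRect((q[:,:2]*1000).astype('float32'))
        print(ce[i].round(0),np.round(r[0],1),np.round(r[1],1),'ztop',np.median(q[:,2]).round(4),'tilt',np.hypot(*f[:2]).round(3))
m=ok&(abs(P[...,2]-.0885)<.004)&(P[...,0]<.44)&(P[...,0]>.36)&(P[...,1]>.03); Q=P[m]; print('rim',len(Q),np.polyfit(Q[:,1],Q[:,0],1))
m=ok&(abs(P[...,2]-.066)<.008)&(P[...,0]<.385)&(P[...,0]>.3)&(P[...,1]>.1)&(P[...,1]<.31); Q=P[m]; print('handle',len(Q),np.median(Q,0),np.percentile(Q,2,0),np.percentile(Q,98,0)) if len(Q) else 0
E
python3 dr.py w6; python3 go.py .32 .224 .27 88.2
```

```text
[188. 144.] [494.7 124.4] [44.4 68.2] ztop 0.0453 tilt 0.025
[255. 146.] [501.1 224.2] [43.7 68.6] ztop 0.0453 tilt 0.002
[322. 166.] [535.4 326.1] [44.3 70. ] ztop 0.0452 tilt 0.02
rim 3710 [0.02842701 0.41362066]
handle 891 [0.37901973 0.22656113 0.06818763] [0.37265182 0.16623419 0.06429042] [0.38425116 0.28897121 0.07022237]
t 30.75 pos [0.5365 0.2257 0.2886] open 0.265 F [-0.6 -0.2 -0.9] q [ 12.  23.  84.   0.  74. -76.]
row [ 0.865 -0.034  0.077] [-0.    -0.002  0.   ]
```

View pics/w6.png

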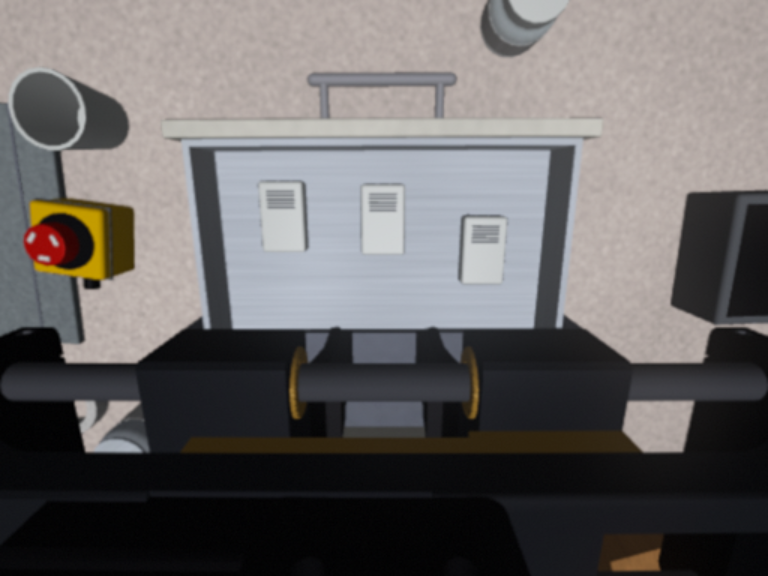

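w6 shows three covers flat and face up in the drawer at (283,217), (383,218) and (483,250), tops at 44 mm once the depth bias is taken off. The third has been nudged 30 mm in x and still lies well inside. The handle is at (382,78) and the stop is down at (50,243).

>>> send_rows(
  moves=[
    [0.1,0,0,0,0,0],
    [0.28,0,0,0,0,0],
    [0.46,0,0,0,0,0],
    [0.64,0,0,0,0,0],
    [0.8,0,0,0,0,0],
    [0.85,0,0.1,0,0,0],
    [0.85,0,0.3,0,0,0],
    [0.85,0,0.5,0,0,0],
    [0.85,0,0.7,0,0,0],
    [0.85,0,0.7,0,0,0],
    [0.85,0,0.7,0,0,0],
  ],
)

```text
time_s: 31.85
position: [0.3239, 0.2322, 0.1143]
tcp_rot: [[-1.0, 0.03, -0.005], [0.03, 1.0, -0.002], [0.005, -0.002, -1.0]]
force: [0.7, 0.1, 1.5]
opening: 0.005
grasp_force: 0.0
```

```bash
python3 go.py .324 .2275 .045 88.2;  python3 go.py .54 .221 .045 88.2
```

```text
t 31.85 pos [0.3239 0.2322 0.1143] open 0.005 F [0.7 0.1 1.5] q [ 19.  25. 119.   0.  35. -69.]
row [-0.002 -0.018  0.277] [-0.001 -0.003  0.001]
t 31.85 pos [0.3239 0.2322 0.1143] open 0.005 F [0.7 0.1 1.5] q [ 19.  25. 119.   0.  35. -69.]
row [-0.867 -0.018  0.273] [-0.001 -0.003  0.001]
```

>>> send_rows(
  moves=[
    [0,-0.016,0.15,0,0,0],
    [0,-0.016,0.25,0,0,0],
    [0,-0.016,0.268,0,0,0],
    [-0.06,-0.016,0.268,0,0,0],
    [-0.12,-0.016,0.268,0,0,0],
    [-0.145,-0.016,0.268,0,0,0],
    [-0.165,-0.016,0.268,0,0,0],
    [-0.19,-0.016,0.268,0,0,0],
    [-0.22,-0.016,0.268,0,0,0],
    [-0.255,-0.016,0.268,0,0,0],
    [-0.29,-0.016,0.268,0,0,0],
    [-0.33,-0.016,0.268,0,0,0],
  ],
)

```text
time_s: 33.05
position: [0.4081, 0.2253, 0.0479]
tcp_rot: [[-0.999, 0.032, -0.001], [0.032, 0.999, -0.0], [0.001, -0.0, -1.0]]
force: [-1.0, 0.3, 1.4]
opening: 0.011
grasp_force: 0.7
```

```bash
python3 go.py .53 .221 .047 88.2
```

```text
t 33.05 pos [0.4081 0.2253 0.0479] open 0.011 F [-1.   0.3  1.4] q [ 15.  36. 113.   0.  31. -73.]
row [-0.488 -0.002  0.003] [-0. -0. -0.]
```

>>> send_rows(
  moves=[
    [-0.04,0,0,0,0,0],
    [-0.08,0,0,0,0,0],
    [-0.12,0,0,0,0,0],
    [-0.16,0,0,0,0,0],
    [-0.2,0,0,0,0,0],
    [-0.24,0,0,0,0,0],
    [-0.28,0,0,0,0,0],
    [-0.31,0,0,0,0,0],
    [-0.34,0,0,0,0,0],
    [-0.365,0,0,0,0,0],
    [-0.385,0,0,0,0,0],
    [-0.4,0,0,0,0,0],
  ],
)

```text
time_s: 34.25
position: [0.508, 0.2221, 0.048]
tcp_rot: [[-0.999, 0.032, -0.0], [0.032, 0.999, -0.0], [0.0, -0.0, -1.0]]
force: [-1.2, 1.1, -0.3]
opening: 0.004
grasp_force: 0.6
```

>>> send_rows(
  moves=[
    [-0.012,0,0,0,0,0],
    [-0.024,0,0,0,0,0],
    [-0.036,0,0,0,0,0],
    [-0.048,0,0,0,0,0],
    [-0.06,0,0,0,0,0],
    [-0.07,0,0,0,0,0],
    [-0.075,0,0,0,0,0],
  ],
)

```text
time_s: 34.95
position: [0.5268, 0.2215, 0.048]
tcp_rot: [[-0.999, 0.032, 0.0], [0.032, 0.999, 0.0], [-0.0, 0.0, -1.0]]
force: [-2.1, 0.4, -0.6]
opening: 0.007
grasp_force: 0.5
```

>>> send_rows(
  moves=[
    [-0.01,0,0,0,0,0],
    [-0.02,0,0,0,0,0],
    [-0.028,0,0,0,0,0],
    [-0.034,0,0,0,0,0],
    [-0.04,0,0,0,0,0],
  ],
)

```text
time_s: 35.45
position: [0.5333, 0.2213, 0.0479]
tcp_rot: [[-0.999, 0.032, -0.007], [0.032, 0.999, -0.0], [0.007, -0.001, -1.0]]
force: [-8.0, 1.5, 5.8]
opening: 0.005
grasp_force: 4.0
```

>>> send_rows(
  moves=[
    [-0.006,0,0,0,0,0],
    [-0.012,0,0,0,0,0],
    [-0.012,0,0,0,0,0],
  ],
)

```text
time_s: 35.75
position: [0.5333, 0.2213, 0.0479]
tcp_rot: [[-0.999, 0.032, -0.012], [0.032, 0.999, -0.001], [0.012, -0.001, -1.0]]
force: [-10.3, 1.9, 8.4]
opening: 0.004
grasp_force: 5.5
```

```bash
python3 - <<'E'
from h import *
c=cam('side'); save('s2',c['im'][80:260,100:340],3); print(c['s']['force'],c['s']['position'])
E
python3 go.py .49 .2225 .048 88.2
```

```text
[-10.25955768   1.88574161   8.35181726] [0.5333164  0.22127297 0.04787793]
t 35.8 pos [0.5333 0.2212 0.0479] open 0.005 F [-10.3   2.2   8.6] q [ 11.  41.  96.   0.  44. -77.]
row [ 0.173 -0.     0.002] [-0.001 -0.008 -0.   ]
```

View pics/s2.png

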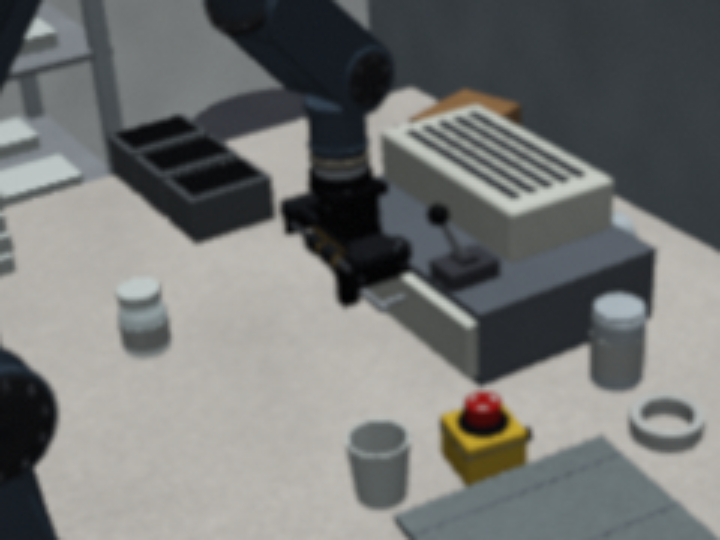

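Drawer shut: it stopped firmly at 171 mm of travel and s2 shows the front flush at (430,315). Now the lever, with its ball at (438,213).

>>> send_rows(
  moves=[
    [0.06,0,0,0,0,0],
    [0.16,0,0,0,0,0],
    [0.16,0,-0.1,0,0,0],
    [0.16,0,-0.3,0,0,0],
    [0.16,0,-0.5,0,0,0],
    [0.16,0,-0.7,0,0,0],
    [0.12,-0.15,-0.8,0,0,0],
    [0.05,-0.3,-0.8,0,0,0],
    [0.0,-0.44,-0.8,0,0,0],
    [0.0,-0.44,-0.8,0,0,0],
    [0.0,-0.44,-0.8,0,0,0],
  ],
)

```text
time_s: 36.9
position: [0.5364, 0.1103, 0.2482]
tcp_rot: [[-0.999, 0.034, 0.001], [0.034, 0.999, 0.0], [-0.001, 0.0, -1.0]]
force: [-0.2, 1.7, 0.5]
opening: 0.005
grasp_force: 0.0
```

```bash
python3 go.py .545 .113 .18 88.2; python3 - <<'E'
from h import *
c=cam('top');P=cloud(c)
m=(P[...,2]>.084)&(P[...,2]<.106)&(P[...,0]<.62)&(P[...,0]>.3)&(P[...,1]>.03)&(P[...,1]<.13); print('front edge',np.nanpercentile(P[m][:,0],[2,10]) if m.any() else None)
E
```

```text
t 36.9 pos [0.5364 0.1103 0.2482] open 0.005 F [-0.2  1.7  0.5] q [ -0.  22.  92.   0.  66. -88.]
row [-0.034  0.012  0.273] [ 0.     0.001 -0.002]
front edge [0.57944675 0.58872363]
```

>>> send_rows(
  moves=[
    [0,0.005,0.1,0,0,0],
    [0,0.005,0.22,0,0,0],
    [0,0.005,0.27,0,0,0],
    [-0.05,0.005,0.27,0,0,0],
    [-0.1,0.005,0.27,0,0,0],
    [-0.14,0.005,0.27,0,0,0],
    [-0.18,0.005,0.27,0,0,0],
    [-0.22,0.005,0.27,0,0,0],
    [-0.26,0.005,0.27,0,0,0],
    [-0.3,0.005,0.27,0,0,0],
    [-0.34,0.005,0.27,0,0,0],
    [-0.38,0.005,0.27,0,0,0],
  ],
)

```text
time_s: 38.15
position: [0.6316, 0.1093, 0.1804]
tcp_rot: [[-0.999, 0.032, -0.0], [0.032, 0.999, -0.0], [0.0, -0.0, -1.0]]
force: [-0.5, -0.4, -0.9]
opening: 0.003
grasp_force: 0.5
```

>>> send_rows(
  moves=[
    [-0.02,0,0,0,0,0],
    [-0.04,0,0,0,0,0],
    [-0.05,0,0,0,0,0],
    [-0.06,0,0,0,0,0],
    [-0.065,0,0,0,0,0],
    [-0.065,0,0,0,0,0],
  ],
)

```text
time_s: 38.75
position: [0.6466, 0.1089, 0.1804]
tcp_rot: [[-0.999, 0.032, -0.001], [0.032, 0.999, -0.0], [0.001, -0.0, -1.0]]
force: [-1.4, -0.3, -1.1]
opening: 0.009
grasp_force: 0.8
```

>>> send_rows(
  moves=[
    [-0.008,0,0,0,0,0],
    [-0.016,0,0,0,0,0],
    [-0.024,0,0,0,0,0],
    [-0.024,0,0,0,0,0],
  ],
)

```text
time_s: 39.15
position: [0.6473, 0.1089, 0.1801]
tcp_rot: [[-0.999, 0.031, -0.013], [0.031, 1.0, -0.0], [0.013, -0.001, -1.0]]
force: [-11.9, -0.7, 5.1]
opening: 0.006
grasp_force: 5.7
```

>>> send_rows(
  moves=[
    [0.06,0,0,0,0,0],
    [0.16,0,0,0,0,0],
    [0.25,0,-0.1,0,0,0],
    [0.35,0,-0.25,0,0,0],
    [0.45,-0.1,-0.3,0,0,0],
    [0.54,-0.25,-0.3,0,0,0],
    [0.54,-0.42,-0.3,0,0,0],
    [0.54,-0.6,-0.3,0,0,0],
    [0.54,-0.8,-0.3,0,0,0],
    [0.54,-0.8,-0.3,0,0,0],
    [0.54,-0.8,-0.3,0,0,0],
  ],
  grip=0.75,
)

```text
time_s: 40.25
position: [0.5125, -0.0883, 0.2561]
tcp_rot: [[-0.999, 0.035, 0.002], [0.035, 0.999, -0.0], [-0.002, -0.0, -1.0]]
force: [0.5, 0.2, 0.2]
opening: 0.743
grasp_force: 0.0
```

```bash
python3 go.py .5094 -.0859 .066 88.2; python3 - <<'E'
from h import *
c=cam('side'); save('s3',c['im'][80:260,100:340],3);P=cloud(c)
m=(P[...,2]>.165)&(P[...,2]<.215)&(P[...,0]>.56)&(P[...,0]<.70)&(abs(P[...,1]-.11)<.03)&(c['im'].sum(2)<150); Q=P[m]; print('ball',len(Q),np.nanmean(Q,0) if len(Q) else '')
E
```

```text
t 40.25 pos [ 0.5125 -0.0883  0.2561] open 0.743 F [0.5 0.2 0.2] q [ -22.   20.   95.    0.   65. -110.]
row [0.014 0.01  0.76 ] [-0.     0.001 -0.002]
ball 0
```

View pics/s3.png

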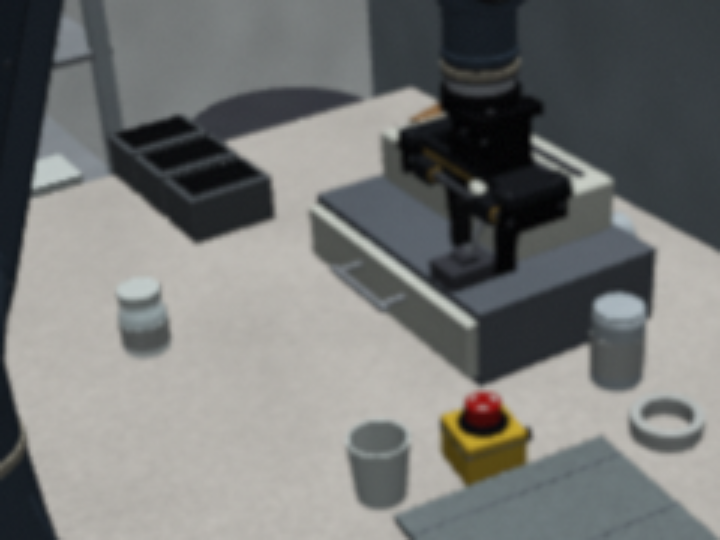

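s3 shows the drawer flush and shut (390,295) and the stop still down, but the gripper hides the lever. I'll check its ball from the top camera.

```bash
python3 - <<'E'
from h import *
c=cam('top');P=cloud(c)
m=(P[...,2]>.175)&(P[...,2]<.215)&(P[...,0]>.56)&(P[...,0]<.72)&(abs(P[...,1]-.11)<.03); Q=P[m]; print('ball',len(Q),np.nanmedian(Q,0) if len(Q) else '')
e=[]
for x in np.arange(80,225,8):
    col=P[:,x]; k=np.where((col[:,2]>.075)&(col[:,2]<.11)&(col[:,0]>.4)&(col[:,0]<.65))[0]
    if len(k): e.append((P[k.max(),x]-[0.0314*P[k.max(),x,1],0,0]).round(3).tolist())
print(e)
E
```

```text
ball 64 [0.66692353 0.11060352 0.19990331]
[[0.592, 0.411, 0.092], [0.579, 0.388, 0.077], [0.579, 0.358, 0.085], [0.577, 0.332, 0.08], [0.578, 0.302, 0.085], [0.578, 0.274, 0.089], [0.578, 0.249, 0.078], [0.577, 0.219, 0.088], [0.579, 0.192, 0.085], [0.577, 0.165, 0.08], [0.578, 0.136, 0.085], [0.579, 0.108, 0.086], [0.578, 0.082, 0.078], [0.577, 0.053, 0.09]]
```

>>> send_rows(
  moves=[
    [0.01,0.008,0.1,0,0,0],
    [0.01,0.008,0.25,0,0,0],
    [0.01,0.008,0.4,0,0,0],
    [0.01,0.008,0.52,0,0,0],
    [0.01,0.008,0.62,0,0,0],
    [0.01,0.008,0.68,0,0,0],
    [0.01,0.008,0.68,0,0,0],
    [0.01,0.008,0.68,0,0,0],
  ],
)

```text
time_s: 41.15
position: [0.5097, -0.0836, 0.0858]
tcp_rot: [[-1.0, 0.03, 0.0], [0.03, 1.0, 0.0], [-0.0, 0.0, -1.0]]
force: [-0.0, -0.6, -0.2]
opening: 0.749
grasp_force: 0.0
```

```bash
python3 go.py .5094 -.0859 .066 88.2
```

```text
t 41.15 pos [ 0.5097 -0.0836  0.0858] open 0.749 F [-0.  -0.6 -0.2] q [ -22.   34.  104.    0.   41. -110.]
row [ 0.001 -0.009  0.079] [0.    0.    0.001]
```

>>> send_rows(
  moves=[
    [0,-0.007,0.03,0,0,0],
    [0,-0.007,0.06,0,0,0],
    [0,-0.007,0.077,0,0,0],
    [0,-0.007,0.077,0,0,0],
    [0,-0.007,0.077,0,0,0],
  ],
)

```text
time_s: 41.65
position: [0.5092, -0.0866, 0.0663]
tcp_rot: [[-0.999, 0.032, -0.0], [0.032, 0.999, 0.0], [0.0, 0.0, -1.0]]
force: [-0.1, 0.1, -0.2]
opening: 0.75
grasp_force: 0.0
```

>>> send_rows(
  moves=[
    [0,0,0,0,0,0],
    [0,0,0,0,0,0],
    [0,0,0,0,0,0],
    [0,0,0,0,0,0],
    [0,0,0,0,0,0],
    [0,0,0,0,0,0],
  ],
  grip=0.3,
)

```text
time_s: 42.25
position: [0.5094, -0.0869, 0.0664]
tcp_rot: [[-0.999, 0.032, 0.0], [0.032, 0.999, -0.001], [-0.0, -0.001, -1.0]]
force: [-1.3, -2.8, 0.9]
opening: 0.449
grasp_force: 30.0
```

>>> send_rows(
  moves=[
    [0,0,0,0,0,0.07],
    [0,0,0,0,0,0.15],
    [0,0,0,0,0,0.23],
    [0,0,0,0,0,0.31],
    [0,0,0,0,0,0.39],
    [0,0,0,0,0,0.47],
    [0,0,0,0,0,0.55],
    [0,0,0,0,0,0.61],
    [0,0,0,0,0,0.64],
    [0,0,0,0,0,0.64],
    [0,0,0,0,0,0.64],
  ],
)

```text
time_s: 43.35
position: [0.5101, -0.0861, 0.0666]
tcp_rot: [[-0.509, 0.861, 0.002], [0.861, 0.509, 0.0], [-0.001, 0.002, -1.0]]
force: [1.3, 3.3, 2.6]
opening: 0.452
grasp_force: 30.0
```

```bash
python3 - <<'E'
from h import *
s=readout.read_state(); print(np.round(s['force'],1),np.round(s['moment'],2),s['position'])
E
```

```text
[1.3 3.3 2.6] [ 0.72 -0.48  0.04] [ 0.51006183 -0.08607955  0.06663111]
```

>>> send_rows(
  moves=[
    [0,0,0,0,0,0],
    [0,0,0,0,0,0],
    [0,0,0,0,0,0],
    [0,0,0,0,0,0],
    [0,0,0,0,0,0],
    [0,0,-0.1,0,0,0],
    [0,0,-0.25,0,0,0],
    [0,0,-0.45,0,0,0],
    [0,0,-0.65,0,0,0],
    [0,0,-0.8,0,0,0],
    [0,0,-0.8,0,0,0],
  ],
  grip=0.75,
)

```text
time_s: 44.45
position: [0.5126, -0.0879, 0.2721]
tcp_rot: [[-0.509, 0.861, 0.012], [0.861, 0.509, -0.005], [-0.01, 0.008, -1.0]]
force: [0.4, -0.0, 0.0]
opening: 0.75
grasp_force: 0.0
```

```bash
cat > st.py <<'E'
from h import *
for n in('top','side'):
    c=cam(n);P=cloud(c);hsv=cv2.cvtColor(c['im'],cv2.COLOR_RGB2HSV).astype(int);h,s,v=hsv[...,0],hsv[...,1],hsv[...,2]
    m=((h<8)|(h>172))&(s>150)&(v>60)&(abs(P[...,1]+.09)<.05)&(abs(P[...,0]-.5)<.08); print(n,m.sum(),np.nanpercentile(P[m][:,2],[50,80,95]) if m.any() else '')
    m=(P[...,2]>.175)&(P[...,2]<.215)&(P[...,0]>.56)&(P[...,0]<.72)&(abs(P[...,1]-.11)<.03); print('ball',m.sum(),np.nanmedian(P[m],0) if m.any() else '')
save('s4',c['im'][80:260,100:340],3)
print(c['s']['time_s'],c['s']['position'])
E
python3 st.py
```

```text
top 0 
ball 59 [0.66646337 0.10958555 0.20020819]
side 70 [0.09168224 0.09419473 0.09534593]
ball 7 [0.71504446 0.12868253 0.17790022]
44.5 [ 0.51079737 -0.08723281  0.26921173]
```

>>> send_rows(
  moves=[
    [0.15,0,0,0,0,0],
    [0.3,0,0,0,0,0],
    [0.3,0,0,0,0,0],
    [0.3,0,0,0,0,0],
    [0.3,0,0,0,0,0],
  ],
)

```text
time_s: 45.05
position: [0.4713, -0.0224, 0.2654]
tcp_rot: [[-0.509, 0.861, -0.001], [0.861, 0.509, 0.0], [0.001, -0.001, -1.0]]
force: [0.1, -0.0, -0.0]
opening: 0.75
grasp_force: 0.0
```

```bash
python3 st.py
```

```text
top 53 [0.09138639 0.09407777 0.0978088 ]
ball 64 [0.66730599 0.11037204 0.19863632]
side 69 [0.09199599 0.0944899  0.09554752]
ball 58 [0.66270447 0.10684805 0.19703311]
45.1 [ 0.47155149 -0.02267905  0.26559889]
```

View pics/s4.png

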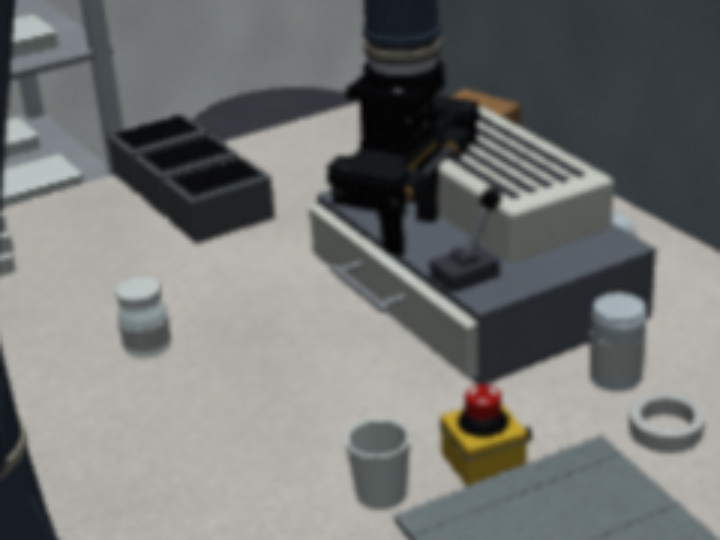

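The last picture shows the drawer shut (390,295), the lever thrown back (490,198) and the red head fully up (483,400) at 92 mm. The arm is clear of everything.

```bash
python3 -c "
from rig import ticket; print(ticket.hand_in())"
```

```text
the job is handed in; nothing more can be done
None
```

The job is done and handed in, though no verdict came back: stop pressed and latched, all three covers laid flat and face up in the drawer, drawer shut and locked, then the stop released with its head fully up, at about 45 s.

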